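# Make up the ruin scenery kit

### The job

Make up the scenery kit in the blue two-part tray: first pick the one broken, short column off the tray's flat deck and put it in the upturned steel tin lid, leaving the three whole columns standing where they are. Then take the black cup, tip it over the tray's deep bin and pour all six boulders into the bin, and stand the empty cup upright again on its cork coaster. Do not disturb the paint bottles or the jar.

Things in the scene. Friction and masses are not known exactly. Their poses are not given: they have to be found in the camera images.
- tray: Fixed blue plastic kit tray in two parts, 130 mm along its x and 265 mm along its y; origin on the table under the joint between the parts. +y part: the deep bin, outside 130 x 130 mm, open on top, walls 5 mm thick, rim 50 mm above the table. -y part: the flat deck, a plate 130 x 135 mm without rim, its top 5 mm above the table, on which the four columns stand about 56 mm apart
- bin (a point): Centre of the bin's inner floor (inside 120 x 120 mm, 45 mm deep, floor 5 mm above the table); axes as the tray's
- cup: Loose black plastic mixing cup, straight round wall: outside diameter 60 mm, height 62 mm, wall 2.5 mm, floor 3 mm thick, about 50 g; it stands on the coaster with six boulders in its lower half. Origin at the centre of its underside, z towards its mouth
- cup_rim (a point): Centre of the cup's mouth, 62 mm above its underside
- coaster: Fixed round cork coaster, diameter 110 mm, 4 mm thick; origin at the centre of its underside, on the table
- lid: Fixed upturned steel tin lid for rejects: shallow round dish, outside diameter 100 mm, rim 16 mm high, wall and floor 3 mm; origin at the centre of its underside, on the table
- stub: The broken column: loose fluted stone-coloured column stub, only 22 mm high with a jagged top up to 26 mm, no capital; shaft diameter 20 mm, foot flange diameter 24 mm and 5 mm high. Origin at the centre of its underside, z up. About 20 g
- column_a: A whole loose column, 44 mm high: shaft diameter 20 mm, foot flange 24 mm (5 mm high) and capital 24 mm (top 4 mm), about 35 g; origin at the centre of its underside, z up
- column_b: A whole loose column, 44 mm high: shaft diameter 20 mm, foot flange 24 mm (5 mm high) and capital 24 mm (top 4 mm), about 35 g; origin at the centre of its underside, z up
- column_c: A whole loose column, 44 mm high: shaft diameter 20 mm, foot flange 24 mm (5 mm high) and capital 24 mm (top 4 mm), about 35 g; origin at the centre of its underside, z up
- boulder1: Loose grey resin boulder, faceted and roundish, 19 mm across and 17 mm high, about 12 g, in the cup at the start; origin at the centre of its flat underside (it may lie any way up)
- boulder2: Loose grey resin boulder, faceted and roundish, 19 mm across and 17 mm high, about 12 g, in the cup at the start; origin at the centre of its flat underside (it may lie any way up)
- boulder3: Loose grey resin boulder, faceted and roundish, 19 mm across and 17 mm high, about 12 g, in the cup at the start; origin at the centre of its flat underside (it may lie any way up)
- boulder4: Loose grey resin boulder, faceted and roundish, 19 mm across and 17 mm high, about 12 g, in the cup at the start; origin at the centre of its flat underside (it may lie any way up)
- boulder5: Loose grey resin boulder, faceted and roundish, 19 mm across and 17 mm high, about 12 g, in the cup at the start; origin at the centre of its flat underside (it may lie any way up)
- boulder6: Loose grey resin boulder, faceted and roundish, 19 mm across and 17 mm high, about 12 g, in the cup at the start; origin at the centre of its flat underside (it may lie any way up)
- bottle_teal: Bystander: loose teal dropper paint bottle with white cap, diameter 36 mm, height 85 mm; origin at the centre of its underside
- bottle_ochre: Bystander: loose ochre yellow dropper paint bottle with white cap, diameter 36 mm, height 85 mm; origin at the centre of its underside
- jar: Bystander: loose low amber glass jar with steel cap, diameter 60 mm, height 45 mm; origin at the centre of its underside
Not all that is in view belongs to the job. What is shaped like the column_b but yellow is not meant.

How it is judged:
By the outcome, as a careful person would: the job done as asked, in the order asked, and still so for the second after the job is handed in, with the robot touching nothing.
It also fails if it takes over 72 s, if anything falls off the work surface, if the arm or the gripper's body presses on something with over 40 N, if the wrist force passes 120 N, or if a joint passes its speed limit or range.

### The arm

A 6-joint arm with a two-finger parallel gripper is mounted at the origin on the work surface. World frame = base frame: x ahead of the robot, y to its left, z up, the work surface at z = 0. Lengths are in m, angles in rad, forces in N, time in s.
With the tool pointing down it reaches from about 0.4 to 0.825 m from the base axis. Payload 7 kg.
Tool frame: the origin (TCP) lies on the front face of the gripper's body, between the roots of the fingers; the fingertips stand 66 mm ahead of it and the grasp point (between the pads) lies 47 mm ahead of it; z points along the fingers, y is the line along which they close (so a half turn about z gives the same grasp; the last joint's range is limited). The gripper opens to 88 mm and grips with 3 to 60 N. Pads are 19 mm wide; open, the fingers measure 130 mm over their backs; the gripper's body (78 mm by 193 mm) begins 47 mm behind the grasp point.
Start: joints at [1.533, 0.359, 0.012, 0, -1.224, -0.288], TCP at [0.216, 0.639, 0.292] pointing down, gripper open.
Joint ranges: [-3.07, 3.07], [-1.43, 2.12], [-1.02, 1.25], [-3.03, 1.67], [-3.05, -0], [-3.03, 3.03]. Speed limits (rad/s): [2.39, 2.39, 3.01, 3.14, 3.14, 3.14].

### API

Orientations are given as [roll, pitch, yaw] about the fixed x, y, z axes, in that order (R = Rz(yaw) Ry(pitch) Rx(roll)).
In Python, from station import arm gives the robot as it stands. The module is installed in compiled form; this text tells all that it offers.
- The arm moves only by the tool move_arm, never from a script. Its argument "increments" is a list of rows, each an object of numbers: "jaw": the gripper command: -1 is shut, 1 is fully open, values between are in proportion; "dx", "dy", "dz": the shift along the tool's x, y, z in m; "twist": the turn about the tool's z in rad. A call has 1 to 12 rows; each row shifts and turns the commanded pose from where the row before left it, along the tool's axes as they then stand; what a row does not reach is not made up. A row lasts 1/12 s, in which the tool goes at most 41.7 mm and 7.16 degrees, less where a joint would pass 70% of its speed; a pose out of reach is approached as far as the arm can. A call is refused whole if a number of a shift passes 0.0417 or a number of a turn 0.125, either way. A call with a gripper value outside its range is refused whole. The fingers move at their own pace and stop on an object; "force" is the grip in N (left out, the last holds). Time passes only in rows, so rows that do not move let the fingers close. It gives the time, the measured TCP pose, the force, the opening and the grip force at its end, in the units of the state.
- arm.get_state(): the state, without advancing time (a new reading comes with each control period).
- arm.grab_frame(name): name is "side" or "top" or "wrist"; returns the picture (400x640x3 uint8, blue, green, red); there is no depth.
- arm.camera_info(name): a dict with "K" (3x3 intrinsics, pixels), "extrinsics" (4x4, takes a point from camera to world coordinates). Camera axes: x right, y down, z forward; pixel columns grow to the right and rows downward; lengths in m; the calibration is good to about 2 mm. A picture is of the moment at which its call begins: read the wrist's pose just before it. camera_info takes no time and is no camera call; for the wrist camera it gives the pose at the moment of the call.
- arm.job_done(): hands the job in; it is judged then, once.
Trained networks look in the newest picture that a camera, given by its name, has taken for a name from the list of things; names that differ only in an ending like _2 or _b are one class to them, and where a whole thing is asked for, a point or a joint stands for the part that bears it (a point fixed in the world has none). Each returns a list of dicts, best first, with "score" (0 to 1); they miss things now and then, are a little off and sometimes report something else, mostly with a low value. They report only what shows in the picture. A call takes as long as a camera call. They do not tell look-alikes from the thing itself.
- arm.find_in(camera, name): "position" ([x, y, z] in m, in world coordinates, good to about 4 mm: the middle of the surface that is visible of it).
- arm.silhouettes(camera, name): "pixels" (400x640 bool, what is visible of it).
- arm.pinpoint(camera, name): "position" ([x, y, z] in m, in world coordinates, good to about 4 mm: a listed point, or the origin of a listed thing).
The state is a dict: "t": time; "q": joint angles; "qd": joint speeds; "joint_efforts": joint torques, N m; "eef_pos": TCP position; "ee_rot": TCP orientation; "force": force on the tool from outside, world axes, zero at the start; "moment": the same for the moment, N m; "width": finger opening in m; "gripper_force": force on a finger pad.
Only numpy, scipy, OpenCV 4.12 (cv2) and the standard library are available. Lean on these libraries where they do the work, as an engineer would, in place of code of your own. Each camera call takes 0.05 s, during which the arm holds its last target. There are 200 camera calls.

## Working session

There is one attempt and no reset: what is moved stays moved. The work goes in short steps, Python scripts to look and compute and a tool call to move; the robot and the scene stay as the last step left them, time stands still between calls to the robot, and variables do not carry over. Pictures are saved under pics/ and viewed, at most 10 in all, crops included, and the job is handed in when it is done.

Besides the shell and the picture viewer there is one more tool, called after "Call:" by a JSON object that holds its "api" and its "payload", one argument or row to a line. move_arm: Moves the arm, as the interface text tells. Its arguments: {"type":"object","properties":{"increments":{"type":"array"},"force":{"type":"number"}},"required":["increments"]}

```bash
mkdir -p pics
python3 - <<'E'
from station import arm
import cv2,numpy as np
s=arm.get_state(); print(s)
for c in ("top","side"):
    cv2.imwrite(f"pics/{c}0.png",arm.grab_frame(c))
    i=arm.camera_info(c); print(c,np.round(i["K"],1).tolist(),np.round(i["extrinsics"],3).tolist())
    for n in "tray bin cup cup_rim coaster lid stub column_a boulder1 bottle_teal bottle_ochre jar".split():
        print(n,[(np.round(d["position"],3).tolist(),round(d["score"],2)) for d in arm.pinpoint(c,n)])
E
```

```text
{'t': 0.0, 'q': array([ 1.53313974e+00,  3.59434872e-01,  1.10547215e-02, -3.64715616e-04,
       -1.22409837e+00, -2.88100959e-01]), 'qd': array([-0.00146674,  0.00152058, -0.0001578 ,  0.00088086, -0.00117751,
       -0.00055117]), 'joint_efforts': array([ 4.12254713e-04, -5.82725966e+01,  2.93059534e+01,  6.99706256e+00,
        6.86616695e-03, -1.69444907e-04]), 'eef_pos': array([0.21590785, 0.63913529, 0.29118713]), 'ee_rot': array([ 3.13988237e+00, -1.49293772e-04, -3.25881640e-01]), 'force': array([-0.19699928, -0.08802586,  0.06503621]), 'moment': array([-0.0694743 ,  0.04453493, -0.05255219]), 'gripper_force': 0.0, 'width': 0.08774727877512095}
top [[391.4, 0.0, 318.1], [0.0, 391.4, 199.3], [0.0, 0.0, 1.0]] [[0.021, -0.98, 0.196, 0.392], [-0.999, -0.027, -0.025, 0.015], [0.03, -0.195, -0.98, 1.077], [0.0, 0.0, 0.0, 1.0]]
tray [([0.522, -0.029, 0.0], 0.93), ([0.507, -0.078, 0.008], 0.18)]
bin [([0.51, 0.035, 0.004], 0.92), ([0.515, -0.126, 0.006], 0.2)]
cup []
cup_rim [([0.523, -0.363, 0.066], 0.71)]
coaster [([0.539, -0.357, 0.0], 0.55)]
lid [([0.524, 0.31, -0.003], 0.76)]
s
[... 771 characters left out ...]
.035, 0.002], 0.61)]
cup [([0.53, -0.364, 0.008], 0.91)]
cup_rim [([0.527, -0.364, 0.072], 0.71)]
coaster [([0.535, -0.36, 0.002], 0.75), ([0.522, -0.029, 0.002], 0.16)]
lid [([0.526, 0.31, 0.0], 0.65), ([0.541, -0.364, 0.016], 0.43)]
stub [([0.571, -0.119, 0.003], 0.52)]
column_a [([0.517, -0.127, 0.004], 0.6), ([0.383, 0.005, -0.003], 0.58), ([0.556, -0.065, 0.004], 0.57), ([0.415, -0.114, 0.0], 0.55), ([0.509, -0.076, 0.006], 0.42)]
boulder1 [([0.521, -0.032, 0.001], 0.72), ([0.517, -0.355, 0.019], 0.44), ([0.538, -0.36, 0.016], 0.44)]
bottle_teal [([0.712, -0.332, 0.002], 0.88)]
bottle_ochre [([0.703, 0.326, 0.0], 0.6)]
jar [([0.757, -0.003, 0.002], 0.88), ([0.516, -0.357, 0.022], 0.19)]
```

View pics/top0.png

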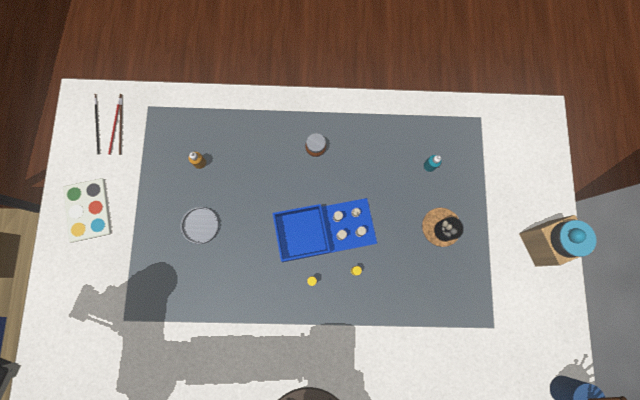

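View pics/side0.png

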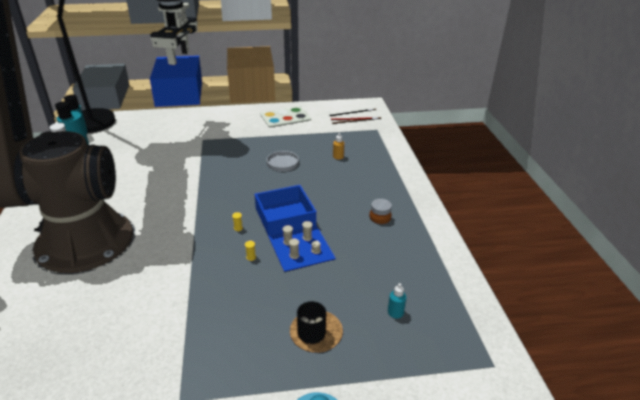

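The side view shows columns at (288,233), (307,230), (294,249) and (316,247). The last is clearly shorter and fits the stub. In the top view it is at (356,212), which is world (0.57,-0.118). The yellow columns at top (312,281) and (357,271) are decoys. I'll confirm with a crop while moving over the deck.

Run:
```python
import cv2
a=cv2.imread("pics/side0.png")[180:275,220:345]
b=cv2.imread("pics/top0.png")[190:265,265:385]
a=cv2.resize(a,None,fx=4,fy=4,interpolation=cv2.INTER_CUBIC)
cv2.imwrite("pics/crop.png",a)
```

```text
(no output)
```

View pics/crop.png

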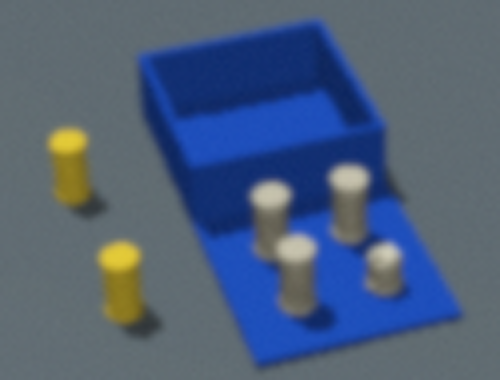

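Call:
{"api": "move_arm", "payload": {
  "increments": [
    {"jaw":1,"dx":0.024,"dy":0.025},
    {"dx":0.024,"dy":0.025},
    {"dx":0.024,"dy":0.025},
    {"dx":0.024,"dy":0.025},
    {"dx":0.024,"dy":0.025},
    {"dx":0.024,"dy":0.025},
    {"dx":0.024,"dy":0.025},
    {"dx":0.024,"dy":0.025},
    {"dx":0.024,"dy":0.025},
    {"dx":0.024,"dy":0.025},
    {"dx":0.024,"dy":0.025},
    {"dx":0.024,"dy":0.025}
  ]
}}

```text
$.increments[0]: bad value
```

The crop shows the short stub without a capital at crop (384,270), with three whole columns around it. The stub at world (0.57,-0.118) is confirmed.

Call:
{"api": "move_arm", "payload": {
  "increments": [
    {"jaw":1,"dx":0.024,"dy":0.025,"dz":0,"twist":0},
    {"jaw":1,"dx":0.024,"dy":0.025,"dz":0,"twist":0},
    {"jaw":1,"dx":0.024,"dy":0.025,"dz":0,"twist":0},
    {"jaw":1,"dx":0.024,"dy":0.025,"dz":0,"twist":0},
    {"jaw":1,"dx":0.024,"dy":0.025,"dz":0,"twist":0},
    {"jaw":1,"dx":0.024,"dy":0.025,"dz":0,"twist":0},
    {"jaw":1,"dx":0.024,"dy":0.025,"dz":0,"twist":0},
    {"jaw":1,"dx":0.024,"dy":0.025,"dz":0,"twist":0},
    {"jaw":1,"dx":0.024,"dy":0.025,"dz":0,"twist":0},
    {"jaw":1,"dx":0.024,"dy":0.025,"dz":0,"twist":0},
    {"jaw":1,"dx":0.024,"dy":0.025,"dz":0,"twist":0},
    {"jaw":1,"dx":0.024,"dy":0.025,"dz":0,"twist":0}
  ]
}}

```text
t: 2.3
eef_pos: [0.3932, 0.2615, 0.2926]
ee_rot: [-3.141, -0.0, -0.325]
force: [0.2, -0.6, -0.4]
width: 0.0875
gripper_force: 0.0
```

Call:
{"api": "move_arm", "payload": {
  "increments": [
    {"jaw":0,"dx":0.024,"dy":0.025,"dz":0,"twist":0},
    {"jaw":0,"dx":0.024,"dy":0.025,"dz":0,"twist":0},
    {"jaw":0,"dx":0.024,"dy":0.025,"dz":0,"twist":0},
    {"jaw":0,"dx":0.024,"dy":0.025,"dz":0,"twist":0},
    {"jaw":0,"dx":0.024,"dy":0.025,"dz":0.01,"twist":0},
    {"jaw":0,"dx":0.024,"dy":0.025,"dz":0.01,"twist":0},
    {"jaw":0,"dx":0.024,"dy":0.025,"dz":0.01,"twist":0},
    {"jaw":0,"dx":0.024,"dy":0.025,"dz":0.01,"twist":0},
    {"jaw":0,"dx":0.024,"dy":0.025,"dz":0.01,"twist":0},
    {"jaw":0,"dx":0.024,"dy":0.025,"dz":0.01,"twist":0},
    {"jaw":0,"dx":0,"dy":0,"dz":0,"twist":0.12},
    {"jaw":0,"dx":0,"dy":0,"dz":0,"twist":0.12}
  ]
}}

```text
t: 3.3
eef_pos: [0.5403, -0.0527, 0.231]
ee_rot: [3.14, 0.001, -0.574]
force: [-0.1, 0.4, -0.2]
width: 0.0437
gripper_force: 0.0
```

```bash
cat > look.py <<'E'
from station import arm
import cv2,numpy as np,sys
np.set_printoptions(precision=4,suppress=True)
def look(c,names,pic=None):
    s=arm.get_state(); im=arm.grab_frame(c)
    if pic: cv2.imwrite(f"pics/{pic}.png",im)
    print("t",round(s["t"],2),"p",s["eef_pos"],"r",s["ee_rot"],"w",s["width"],"q",s["q"])
    for n in names: print(c,n,[(np.round(d["position"],3).tolist(),round(d["score"],2)) for d in arm.pinpoint(c,n)])
if __name__=="__main__": look(sys.argv[1],sys.argv[3:],None if sys.argv[2]=="-" else sys.argv[2])
E
python3 look.py wrist w1 stub column_a bin tray
```

```text
t 3.3 p [ 0.5403 -0.0527  0.231 ] r [ 3.14    0.0014 -0.5741] w 0.043661933963408686 q [ 0.2638  0.1931 -0.3656  0.0001 -1.0141  0.7329]
wrist stub [([0.573, -0.121, 0.003], 0.89), ([0.521, -0.032, 0.001], 0.7)]
wrist column_a [([0.554, -0.065, 0.005], 0.83), ([0.509, -0.073, 0.01], 0.83), ([0.385, 0.001, -0.001], 0.83), ([0.512, -0.126, 0.0], 0.56)]
wrist bin [([0.513, 0.032, 0.006], 0.85)]
wrist tray [([0.523, -0.029, -0.002], 0.68)]
```

View pics/w1.png

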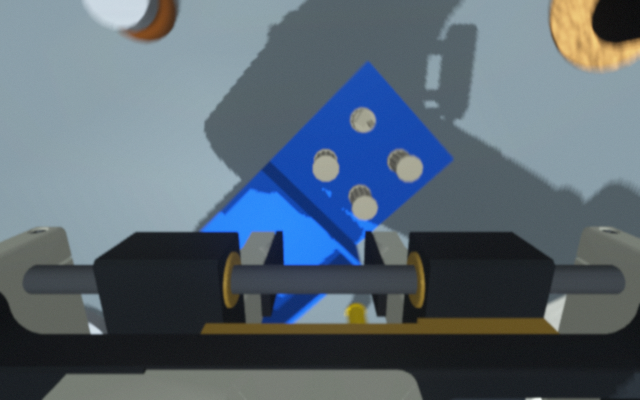

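The wrist view shows the stub at (362,119), with the three whole columns at (326,165), (405,165) and (363,205). The deck's outer corners are at (368,62) and (453,158).

Run:
```python
from station import arm
import numpy as np
i=arm.camera_info("wrist");K,T=np.array(i["K"]),np.array(i["extrinsics"])
def bp(u,v,z):
    d=T[:3,:3]@np.linalg.solve(K,[u,v,1]);return np.round(T[:3,3]+d*(z-T[2,3])/d[2],4)
print("cam",T[:3,3])
print("stub",bp(362.5,118,.028),bp(362.5,121,.024)); a,b=bp(368,61.5,.005),bp(453.5,158,.005)
print(a,b,np.linalg.norm(a-b),"yaw",np.arctan2(*(a-b)[1::-1]))
m=(a+b)/2;y=np.array([-(a-b)[1],(a-b)[0],0])/np.linalg.norm(a-b)
print("joint",m+.135*y,"bin",m+.2*y)
j=arm.silhouettes("wrist","stub")[0]["pixels"];v,u=np.nonzero(j);print(u.mean(),v.mean(),u.min(),u.max(),v.min(),v.max())
```

```text
cam [ 0.60296976 -0.09001099  0.32523958]
stub [ 0.574  -0.1135  0.028 ] [ 0.5712 -0.1125  0.024 ]
[ 0.6136 -0.1457  0.005 ] [ 0.4882 -0.1738  0.005 ] 0.1285098050733873 yaw 0.22044139506443516
joint [ 0.52138085 -0.02801686  0.005     ] bin [0.50716793 0.03541021 0.005     ]
361.74468085106383 119.51063829787235 349 374 107 132
```

Call:
{"api": "move_arm", "payload": {
  "increments": [
    {"jaw":0,"dx":0.02,"dy":0.012,"dz":0,"twist":0},
    {"jaw":0,"dx":0.02,"dy":0.012,"dz":0,"twist":0},
    {"jaw":0,"dx":0.0196,"dy":0.0117,"dz":0,"twist":0},
    {"jaw":0,"dx":0,"dy":0,"dz":0.03,"twist":0},
    {"jaw":0,"dx":0,"dy":0,"dz":0.03,"twist":0},
    {"jaw":0,"dx":0,"dy":0,"dz":0.03,"twist":0},
    {"jaw":0,"dx":0,"dy":0,"dz":0.025,"twist":0},
    {"jaw":0,"dx":0,"dy":0,"dz":0.02,"twist":0},
    {"jaw":0,"dx":0,"dy":0,"dz":0.01,"twist":0},
    {"jaw":0,"dx":0,"dy":0,"dz":0.008,"twist":0},
    {"jaw":0,"dx":0,"dy":0,"dz":0,"twist":0}
  ]
}}

```text
t: 4.52
eef_pos: [0.5711, -0.1124, 0.0783]
ee_rot: [3.141, 0.001, -0.564]
force: [-0.5, -0.8, 0.1]
width: 0.044
gripper_force: 0.0
```

Call:
{"api": "move_arm", "payload": {
  "increments": [
    {"jaw":-0.7,"dx":0,"dy":0,"dz":0,"twist":0},
    {"jaw":-0.7,"dx":0,"dy":0,"dz":0,"twist":0},
    {"jaw":-0.7,"dx":0,"dy":0,"dz":0,"twist":0},
    {"jaw":-0.7,"dx":0,"dy":0,"dz":0,"twist":0},
    {"jaw":-0.7,"dx":0,"dy":0,"dz":0,"twist":0},
    {"jaw":-0.7,"dx":0,"dy":0,"dz":0,"twist":0}
  ],
  "force": 12
}}

```text
t: 5.02
eef_pos: [0.5719, -0.1127, 0.0801]
ee_rot: [-3.141, -0.001, -0.566]
force: [-1.2, 1.0, 6.5]
width: 0.0196
gripper_force: 12.0
```

Call:
{"api": "move_arm", "payload": {
  "increments": [
    {"jaw":-0.7,"dx":0,"dy":0,"dz":-0.01,"twist":0},
    {"jaw":-0.7,"dx":0,"dy":0,"dz":-0.02,"twist":0},
    {"jaw":-0.7,"dx":0,"dy":0,"dz":-0.03,"twist":0},
    {"jaw":-0.7,"dx":0,"dy":0,"dz":-0.03,"twist":0},
    {"jaw":-0.7,"dx":0,"dy":0,"dz":-0.03,"twist":0},
    {"jaw":-0.7,"dx":-0.01,"dy":-0.0125,"dz":0,"twist":0},
    {"jaw":-0.7,"dx":-0.02,"dy":-0.025,"dz":0,"twist":0},
    {"jaw":-0.7,"dx":-0.02,"dy":-0.025,"dz":0,"twist":0},
    {"jaw":-0.7,"dx":-0.02,"dy":-0.025,"dz":0,"twist":0},
    {"jaw":-0.7,"dx":-0.02,"dy":-0.025,"dz":0,"twist":0},
    {"jaw":-0.7,"dx":-0.02,"dy":-0.025,"dz":0,"twist":0},
    {"jaw":-0.7,"dx":-0.02,"dy":-0.025,"dz":0,"twist":0}
  ]
}}

```text
t: 6.02
eef_pos: [0.5482, 0.0955, 0.1999]
ee_rot: [-3.141, -0.0, -0.566]
force: [0.9, 0.4, 0.0]
width: 0.0193
gripper_force: 12.0
```

Call:
{"api": "move_arm", "payload": {
  "increments": [
    {"jaw":-0.7,"dx":-0.02,"dy":-0.025,"dz":0,"twist":0},
    {"jaw":-0.7,"dx":-0.02,"dy":-0.025,"dz":0,"twist":0},
    {"jaw":-0.7,"dx":-0.02,"dy":-0.025,"dz":0,"twist":0},
    {"jaw":-0.7,"dx":-0.02,"dy":-0.025,"dz":0,"twist":0},
    {"jaw":-0.7,"dx":-0.02,"dy":-0.025,"dz":0,"twist":0},
    {"jaw":-0.7,"dx":-0.02,"dy":-0.025,"dz":0,"twist":0},
    {"jaw":-0.7,"dx":0,"dy":0,"dz":0,"twist":0}
  ]
}}

```text
t: 6.6
eef_pos: [0.5277, 0.2898, 0.1998]
ee_rot: [-3.14, -0.001, -0.562]
force: [0.9, -1.5, 0.2]
width: 0.0196
gripper_force: 12.0
```

```bash
python3 look.py top top1 lid stub column_a; python3 look.py wrist - lid stub
```

```text
t 6.6 p [0.5277 0.2898 0.1998] r [-3.1399 -0.0005 -0.5623] w 0.019563171269469198 q [ 0.8266  0.3135 -0.2791  0.0002 -0.9765  0.1818]
top lid [([0.521, 0.311, 0.0], 0.44)]
top stub []
top column_a [([0.413, -0.117, -0.002], 0.64), ([0.513, -0.128, 0.008], 0.62), ([0.507, -0.077, 0.009], 0.45), ([0.554, -0.068, -0.001], 0.43), ([0.381, -0.001, 0.001], 0.4)]
t 6.8 p [0.5276 0.2847 0.1993] r [ 3.1412  0.0002 -0.5658] w 0.019130956008016287 q [ 0.8203  0.3112 -0.2835 -0.0001 -0.9766  0.1847]
wrist lid [([0.53, 0.31, 0.003], 0.82)]
wrist stub [([0.53, 0.282, 0.123], 0.61)]
```

Call:
{"api": "move_arm", "payload": {
  "increments": [
    {"jaw":-0.7,"dx":-0.015,"dy":-0.0205,"dz":0,"twist":0},
    {"jaw":-0.7,"dx":0,"dy":0,"dz":0.03,"twist":0},
    {"jaw":-0.7,"dx":0,"dy":0,"dz":0.03,"twist":0},
    {"jaw":-0.7,"dx":0,"dy":0,"dz":0.025,"twist":0},
    {"jaw":-0.7,"dx":0,"dy":0,"dz":0.015,"twist":0},
    {"jaw":-0.7,"dx":0,"dy":0,"dz":0.01,"twist":0},
    {"jaw":-0.7,"dx":0,"dy":0,"dz":0.005,"twist":0},
    {"jaw":-0.7,"dx":0,"dy":0,"dz":0.004,"twist":0},
    {"jaw":-0.7,"dx":0,"dy":0,"dz":0,"twist":0}
  ]
}}

```text
t: 7.7
eef_pos: [0.5265, 0.3104, 0.0803]
ee_rot: [-3.141, -0.0, -0.566]
force: [0.3, 0.3, -1.3]
width: 0.0193
gripper_force: 12.0
```

Call:
{"api": "move_arm", "payload": {
  "increments": [
    {"jaw":-0.7,"dx":0,"dy":0,"dz":0.002,"twist":0},
    {"jaw":-0.7,"dx":0,"dy":0,"dz":0,"twist":0},
    {"jaw":-0.2,"dx":0,"dy":0,"dz":0,"twist":0},
    {"jaw":-0.2,"dx":0,"dy":0,"dz":0,"twist":0},
    {"jaw":-0.2,"dx":0,"dy":0,"dz":0,"twist":0},
    {"jaw":-0.2,"dx":0,"dy":0,"dz":0,"twist":0},
    {"jaw":-0.2,"dx":0,"dy":0,"dz":-0.01,"twist":0},
    {"jaw":-0.2,"dx":0,"dy":0,"dz":-0.03,"twist":0},
    {"jaw":-0.2,"dx":0,"dy":0,"dz":-0.04,"twist":0},
    {"jaw":1,"dx":0,"dy":0,"dz":-0.04,"twist":0}
  ]
}}

```text
t: 8.53
eef_pos: [0.5258, 0.3099, 0.1995]
ee_rot: [3.139, 0.0, -0.566]
force: [0.8, 1.2, -1.0]
width: 0.038
gripper_force: 0.0
```

```bash
python3 look.py side side1 stub cup cup_rim coaster; python3 look.py top - stub
```

```text
t 8.53 p [0.5258 0.3099 0.1995] r [ 3.1394  0.0002 -0.5657] w 0.03796954083375991 q [ 0.8524  0.328  -0.258   0.0001 -0.987   0.1526]
side stub [([0.528, 0.309, 0.005], 0.57)]
side cup [([0.759, -0.001, -0.001], 0.7), ([0.532, -0.362, 0.007], 0.64)]
side cup_rim []
side coaster [([0.536, -0.359, 0.003], 0.9), ([0.522, -0.03, 0.001], 0.16)]
t 8.78 p [0.5261 0.3104 0.1992] r [-3.1402  0.     -0.566 ] w 0.05621556924720136 q [ 0.8524  0.3276 -0.2594 -0.0003 -0.9825  0.1526]
top stub [([0.555, -0.066, -0.0], 0.2)]
```

Call:
{"api": "move_arm", "payload": {
  "increments": [
    {"jaw":1,"dx":0.01,"dy":0.0157,"dz":0,"twist":0},
    {"jaw":1,"dx":0.018,"dy":0.0283,"dz":0,"twist":0},
    {"jaw":1,"dx":0.018,"dy":0.0283,"dz":0,"twist":0},
    {"jaw":1,"dx":0.018,"dy":0.0283,"dz":0,"twist":0},
    {"jaw":1,"dx":0.018,"dy":0.0283,"dz":0,"twist":0},
    {"jaw":1,"dx":0.018,"dy":0.0283,"dz":0,"twist":0},
    {"jaw":1,"dx":0.018,"dy":0.0283,"dz":0,"twist":0},
    {"jaw":1,"dx":0.018,"dy":0.0283,"dz":0,"twist":0},
    {"jaw":1,"dx":0.018,"dy":0.0283,"dz":0,"twist":0},
    {"jaw":1,"dx":0.018,"dy":0.0283,"dz":0,"twist":0},
    {"jaw":1,"dx":0.018,"dy":0.0283,"dz":0,"twist":0},
    {"jaw":1,"dx":0.018,"dy":0.0283,"dz":0,"twist":0}
  ]
}}

```text
t: 9.88
eef_pos: [0.5255, -0.0791, 0.1972]
ee_rot: [3.14, 0.002, -0.566]
force: [0.7, -0.1, 0.6]
width: 0.0877
gripper_force: 0.0
```

Call:
{"api": "move_arm", "payload": {
  "increments": [
    {"jaw":1,"dx":0.018,"dy":0.0283,"dz":0,"twist":0},
    {"jaw":1,"dx":0.018,"dy":0.0283,"dz":0,"twist":0},
    {"jaw":1,"dx":0.018,"dy":0.0283,"dz":0,"twist":0},
    {"jaw":1,"dx":0.018,"dy":0.0283,"dz":0,"twist":0},
    {"jaw":1,"dx":0,"dy":0,"dz":0,"twist":-0.112},
    {"jaw":1,"dx":0,"dy":0,"dz":0,"twist":-0.112},
    {"jaw":1,"dx":0,"dy":0,"dz":0,"twist":-0.112},
    {"jaw":1,"dx":0,"dy":0,"dz":0,"twist":-0.112},
    {"jaw":1,"dx":0,"dy":0,"dz":0,"twist":-0.112},
    {"jaw":1,"dx":0,"dy":0,"dz":0,"twist":-0.112},
    {"jaw":1,"dx":0,"dy":0,"dz":0,"twist":-0.112},
    {"jaw":1,"dx":0,"dy":0,"dz":0,"twist":0}
  ]
}}

```text
t: 10.88
eef_pos: [0.5258, -0.2114, 0.197]
ee_rot: [-3.141, 0.002, 0.223]
force: [-0.4, -0.3, 0.3]
width: 0.0879
gripper_force: 0.0
```

```bash
python3 look.py wrist w2 cup cup_rim coaster; python3 look.py top - cup cup_rim; python3 look.py side - cup_rim
```

```text
t 10.88 p [ 0.5258 -0.2114  0.197 ] r [-3.1409  0.0024  0.2231] w 0.08787323446167061 q [-0.0371  0.2644 -0.3574 -0.0001 -0.9515  1.8311]
wrist cup [([0.529, -0.368, 0.004], 0.93)]
wrist cup_rim []
wrist coaster [([0.536, -0.357, -0.001], 0.86), ([0.512, 0.037, 0.004], 0.68)]
t 11.08 p [ 0.5263 -0.2113  0.1977] r [-3.1414  0.001   0.2149] w 0.0874970158361175 q [-0.0368  0.2637 -0.3566  0.     -0.9515  1.8225]
top cup [([0.53, -0.366, 0.006], 0.63)]
top cup_rim [([0.528, -0.361, 0.067], 0.7)]
t 11.23 p [ 0.5265 -0.2113  0.198 ] r [-3.1415  0.0003  0.2166] w 0.08797228844527619 q [-0.0367  0.2633 -0.3563 -0.     -0.9515  1.8241]
side cup_rim [([0.526, -0.364, 0.07], 0.68)]
```

View pics/w2.png

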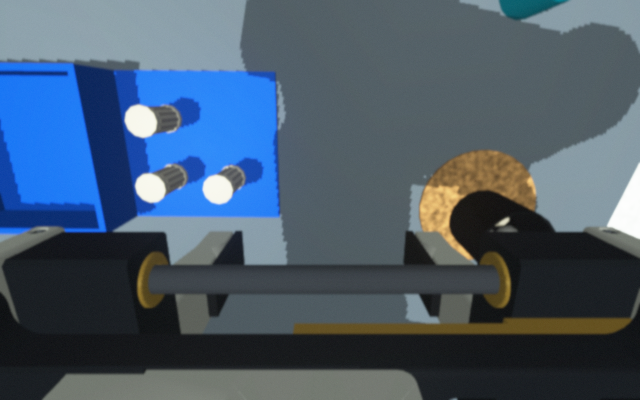

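The wrist view shows the cup on its coaster at about (500,225) and three whole columns on the deck at (150,120), (160,183) and (223,185). All six estimates put the cup near (0.529,-0.365).

Call:
{"api": "move_arm", "payload": {
  "increments": [
    {"jaw":1,"dx":-0.006,"dy":0.03,"dz":0,"twist":0},
    {"jaw":1,"dx":-0.006,"dy":0.03,"dz":0,"twist":0},
    {"jaw":1,"dx":-0.006,"dy":0.03,"dz":0,"twist":0},
    {"jaw":1,"dx":-0.006,"dy":0.03,"dz":0,"twist":0},
    {"jaw":1,"dx":-0.0067,"dy":0.0306,"dz":0,"twist":0},
    {"jaw":1,"dx":0,"dy":0,"dz":0,"twist":0},
    {"jaw":1,"dx":0,"dy":0,"dz":0.02,"twist":0},
    {"jaw":1,"dx":0,"dy":0,"dz":0.02,"twist":0},
    {"jaw":1,"dx":0,"dy":0,"dz":0,"twist":0}
  ]
}}

```text
t: 12.08
eef_pos: [0.5271, -0.3642, 0.1542]
ee_rot: [-3.138, 0.005, 0.216]
force: [-2.3, 0.8, -1.0]
width: 0.0876
gripper_force: 0.0
```

```bash
python3 look.py wrist - cup cup_rim; python3 look.py side - cup cup_rim
```

```text
t 12.08 p [ 0.5271 -0.3642  0.1542] r [-3.1376  0.0046  0.2162] w 0.08755434859152007 q [-0.3012  0.4195 -0.2327 -0.0014 -0.9246  2.089 ]
wrist cup [([0.529, -0.367, 0.0], 0.74)]
wrist cup_rim [([0.526, -0.364, 0.065], 0.88)]
t 12.23 p [ 0.5296 -0.365   0.1589] r [3.1411 0.     0.2185] w 0.08772693675162593 q [-0.3004  0.4154 -0.2277  0.0006 -0.9275  2.0894]
side cup [([0.529, -0.362, 0.006], 0.91), ([0.528, -0.363, 0.07], 0.59)]
side cup_rim [([0.526, -0.365, 0.072], 0.59)]
```

Call:
{"api": "move_arm", "payload": {
  "increments": [
    {"jaw":1,"dx":-0.001,"dy":0,"dz":0.02,"twist":0},
    {"jaw":1,"dx":0,"dy":0,"dz":0.02,"twist":0},
    {"jaw":1,"dx":0,"dy":0,"dz":0.02,"twist":0},
    {"jaw":1,"dx":0,"dy":0,"dz":0.0155,"twist":0},
    {"jaw":1,"dx":0,"dy":0,"dz":0,"twist":0},
    {"jaw":0.2,"dx":0,"dy":0,"dz":0,"twist":0},
    {"jaw":0.2,"dx":0,"dy":0,"dz":0,"twist":0},
    {"jaw":0.2,"dx":0,"dy":0,"dz":0,"twist":0},
    {"jaw":0.2,"dx":0,"dy":0,"dz":0,"twist":0},
    {"jaw":0.2,"dx":0,"dy":0,"dz":0,"twist":0}
  ],
  "force": 10
}}

```text
t: 13.22
eef_pos: [0.5287, -0.3652, 0.0838]
ee_rot: [3.141, -0.001, 0.218]
force: [0.5, 0.7, 5.4]
width: 0.0607
gripper_force: 10.0
```

Call:
{"api": "move_arm", "payload": {
  "increments": [
    {"jaw":0.2,"dx":0,"dy":0,"dz":-0.01,"twist":0},
    {"jaw":0.2,"dx":0,"dy":0,"dz":-0.02,"twist":0},
    {"jaw":0.2,"dx":0,"dy":0,"dz":-0.03,"twist":0},
    {"jaw":0.2,"dx":0,"dy":0,"dz":-0.03,"twist":0},
    {"jaw":0.2,"dx":0,"dy":0,"dz":-0.02,"twist":0},
    {"jaw":0.2,"dx":0,"dy":0,"dz":-0.01,"twist":0},
    {"jaw":0.2,"dx":0.006,"dy":-0.014,"dz":0,"twist":0},
    {"jaw":0.2,"dx":0.0125,"dy":-0.0282,"dz":0,"twist":0},
    {"jaw":0.2,"dx":0.0125,"dy":-0.0282,"dz":0,"twist":0},
    {"jaw":0.2,"dx":0.0125,"dy":-0.0282,"dz":0,"twist":0},
    {"jaw":0.2,"dx":0.0125,"dy":-0.0282,"dz":0,"twist":0},
    {"jaw":0.2,"dx":0.0125,"dy":-0.0282,"dz":0,"twist":0}
  ]
}}

```text
t: 14.22
eef_pos: [0.5608, -0.1971, 0.2017]
ee_rot: [-3.141, 0.002, 0.218]
force: [-0.4, -0.6, -1.3]
width: 0.061
gripper_force: 10.0
```

Call:
{"api": "move_arm", "payload": {
  "increments": [
    {"jaw":0.2,"dx":0.0125,"dy":-0.0282,"dz":0,"twist":0},
    {"jaw":0.2,"dx":0.0125,"dy":-0.0282,"dz":0,"twist":0},
    {"jaw":0.2,"dx":0.0125,"dy":-0.0282,"dz":0,"twist":0},
    {"jaw":0.2,"dx":0.0125,"dy":-0.0282,"dz":0,"twist":0},
    {"jaw":0.2,"dx":0.0125,"dy":-0.0282,"dz":0,"twist":0},
    {"jaw":0.2,"dx":0.0125,"dy":-0.0282,"dz":0,"twist":0},
    {"jaw":0.2,"dx":0.0125,"dy":-0.0282,"dz":0,"twist":0},
    {"jaw":0.2,"dx":0.0125,"dy":-0.0282,"dz":0,"twist":0},
    {"jaw":0.2,"dx":0.006,"dy":-0.014,"dz":0,"twist":0},
    {"jaw":0.2,"dx":0,"dy":0,"dz":0,"twist":0}
  ]
}}

```text
t: 15.05
eef_pos: [0.6131, 0.0611, 0.2016]
ee_rot: [-3.141, 0.001, 0.221]
force: [-0.1, -0.6, -0.5]
width: 0.0607
gripper_force: 10.0
```

```bash
python3 look.py side - bin tray cup cup_rim; python3 look.py top - bin tray; python3 look.py wrist w3 bin
```

```text
t 15.05 p [0.6131 0.0611 0.2016] r [-3.1414  0.0012  0.2212] w 0.06069135598009095 q [ 0.4156  0.3344 -0.2427 -0.0005 -0.9948  1.3767]
side bin [([0.506, 0.034, 0.002], 0.91)]
side tray [([0.52, -0.031, -0.001], 0.75), ([0.526, 0.311, -0.0], 0.68), ([0.52, -0.126, 0.004], 0.37)]
side cup [([0.614, 0.062, 0.123], 0.76)]
side cup_rim [([0.614, 0.062, 0.186], 0.8)]
t 15.3 p [0.6127 0.057  0.2023] r [3.1415 0.0009 0.2173] w 0.06060696040937634 q [ 0.4097  0.3324 -0.244  -0.0001 -0.9952  1.3785]
top bin [([0.511, 0.034, 0.002], 0.67), ([0.613, 0.052, 0.121], 0.57)]
top tray [([0.524, -0.029, 0.002], 0.57)]
t 15.45 p [0.613  0.057  0.2027] r [-3.1416  0.0001  0.2169] w 0.0602777742124223 q [ 0.4094  0.3322 -0.2434 -0.0001 -0.9952  1.3783]
wrist bin []
```

View pics/w3.png

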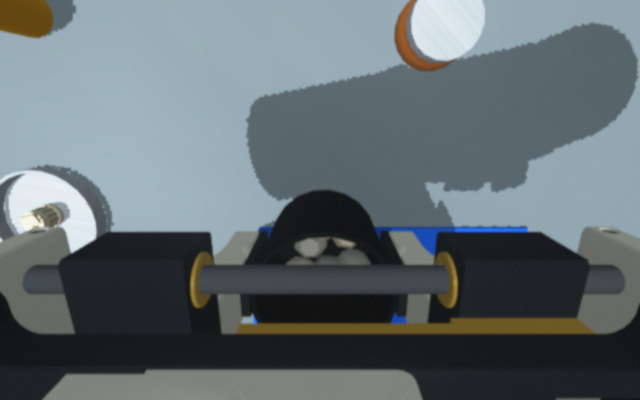

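The wrist view shows the cup held upright with its boulders, and the stub inside the lid at (42,215). The tool has no tilt axis, so I'll swing the cup's lower part against the bin's +x rim and let it pivot between the pads.

Call:
{"api": "move_arm", "payload": {
  "increments": [
    {"jaw":0.2,"dx":0,"dy":0,"dz":0.03,"twist":0},
    {"jaw":0.2,"dx":0,"dy":0,"dz":0.03,"twist":0},
    {"jaw":0.2,"dx":0,"dy":0,"dz":0.0207,"twist":0},
    {"jaw":0.2,"dx":0,"dy":0,"dz":0,"twist":0},
    {"jaw":0.2,"dx":-0.0123,"dy":0,"dz":0,"twist":0},
    {"jaw":0.2,"dx":-0.0052,"dy":0,"dz":-0.0044,"twist":0},
    {"jaw":0.2,"dx":-0.0052,"dy":0,"dz":-0.0044,"twist":0},
    {"jaw":0.2,"dx":-0.0064,"dy":0,"dz":-0.0023,"twist":0},
    {"jaw":0.2,"dx":-0.0063,"dy":0,"dz":-0.0023,"twist":0},
    {"jaw":0.2,"dx":0,"dy":0,"dz":0,"twist":0}
  ]
}}

```text
t: 16.38
eef_pos: [0.5784, 0.0502, 0.1373]
ee_rot: [-3.141, -0.003, 0.218]
force: [1.5, -0.4, 1.5]
width: 0.0593
gripper_force: 10.0
```

```bash
python3 look.py side - cup cup_rim; python3 look.py top - cup cup_rim
python3 - <<'E'
from station import arm
import cv2
cv2.imwrite("pics/s2.png",cv2.resize(arm.grab_frame("side")[110:270,230:430],None,fx=3.5,fy=3.5,interpolation=cv2.INTER_CUBIC))
print(arm.get_state()["force"],arm.get_state()["moment"])
E
```

```text
t 16.38 p [0.5784 0.0502 0.1373] r [-3.1411 -0.0026  0.2182] w 0.05934944694026037 q [ 0.4233  0.3499 -0.3948  0.0001 -0.8234  1.3656]
side cup [([0.601, 0.055, 0.064], 0.49)]
side cup_rim [([0.57, 0.049, 0.121], 0.58)]
t 16.53 p [0.579  0.0504 0.1363] r [-3.1415 -0.0014  0.2185] w 0.05996663535174269 q [ 0.4233  0.3526 -0.3936  0.0002 -0.8232  1.3659]
top cup []
top cup_rim [([0.566, 0.05, 0.118], 0.58)]
[0.54008824 1.13817491 6.96835372] [ 0.10332832 -0.25478751 -0.00618404]
```

View pics/s2.png

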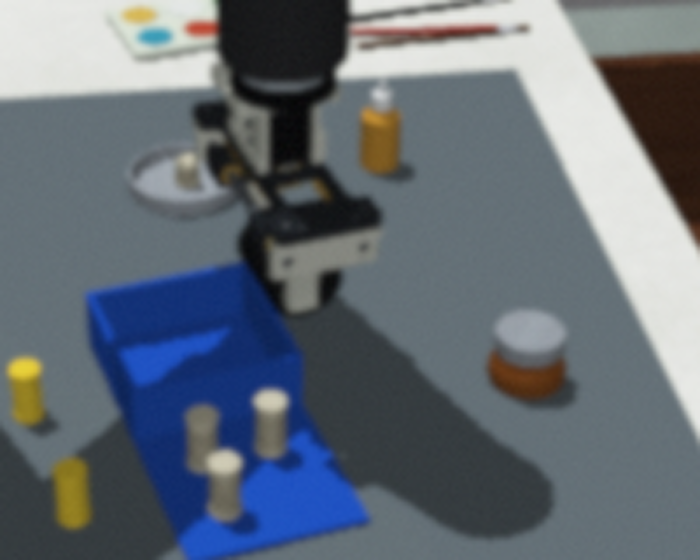

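The side view shows the stub standing in the lid at (186,170), the three whole columns untouched, and the cup leaning over the rim by about 30–40°. The pivot works with low forces, so I'll continue.

Call:
{"api": "move_arm", "payload": {
  "increments": [
    {"jaw":0.2,"dx":-0.0068,"dy":0,"dz":-0.001,"twist":0},
    {"jaw":0.2,"dx":-0.0068,"dy":0,"dz":0.001,"twist":0},
    {"jaw":0.2,"dx":-0.0064,"dy":0,"dz":0.0015,"twist":0},
    {"jaw":0.2,"dx":-0.0063,"dy":0,"dz":0.003,"twist":0},
    {"jaw":0.2,"dx":-0.0056,"dy":0,"dz":0.004,"twist":0},
    {"jaw":0.2,"dx":-0.0048,"dy":0,"dz":0.0047,"twist":0},
    {"jaw":0.2,"dx":0,"dy":0,"dz":0,"twist":0}
  ]
}}

```text
t: 17.32
eef_pos: [0.5399, 0.0415, 0.1207]
ee_rot: [-3.142, 0.004, 0.217]
force: [-0.8, -0.8, 0.6]
width: 0.0584
gripper_force: 10.0
```

```bash
python3 look.py side - cup cup_rim; python3 look.py top - cup cup_rim boulder1
```

```text
t 17.32 p [0.5399 0.0415 0.1207] r [-3.1415  0.0044  0.2173] w 0.05843779595741422 q [ 0.4382  0.3199 -0.4925 -0.0015 -0.7627  1.351 ]
side cup [([0.586, 0.055, 0.078], 0.57)]
side cup_rim [([0.526, 0.04, 0.1], 0.56)]
t 17.47 p [0.542  0.0422 0.1215] r [-3.1415  0.0019  0.218 ] w 0.05824871421451609 q [ 0.438   0.3207 -0.4891 -0.0007 -0.7628  1.3513]
top cup []
top cup_rim []
top boulder1 []
```

Call:
{"api": "move_arm", "payload": {
  "increments": [
    {"jaw":0.2,"dx":0,"dy":0,"dz":-0.02,"twist":0},
    {"jaw":0.2,"dx":0,"dy":0,"dz":-0.02,"twist":0},
    {"jaw":0.2,"dx":-0.015,"dy":0,"dz":-0.01,"twist":0},
    {"jaw":0.2,"dx":-0.015,"dy":0,"dz":0,"twist":0},
    {"jaw":0.2,"dx":0,"dy":0,"dz":0,"twist":0},
    {"jaw":0.2,"dx":0,"dy":0,"dz":0,"twist":0}
  ]
}}

```text
t: 18.17
eef_pos: [0.5131, 0.0357, 0.1725]
ee_rot: [-3.141, -0.0, 0.218]
force: [0.3, -0.3, -0.4]
width: 0.0585
gripper_force: 10.0
```

```bash
python3 look.py side - cup cup_rim; python3 look.py top - cup cup_rim;  python3 - <<'E'
from station import arm
import cv2,numpy as np
cv2.imwrite("pics/s3.png",np.hstack([cv2.resize(arm.grab_frame("side")[120:240,240:360],None,fx=3.3,fy=3.3,interpolation=cv2.INTER_CUBIC),cv2.resize(arm.grab_frame("top")[180:280,250:350],(396,396),interpolation=cv2.INTER_CUBIC)]))
E
```

```text
t 18.17 p [0.5131 0.0357 0.1725] r [-3.1413 -0.0005  0.2182] w 0.05852627104736174 q [ 0.4515  0.2103 -0.4998 -0.0002 -0.8602  1.3376]
side cup [([0.558, 0.045, 0.133], 0.6)]
side cup_rim [([0.496, 0.032, 0.151], 0.47), ([0.703, 0.323, -0.0], 0.21)]
t 18.32 p [0.5139 0.036  0.172 ] r [3.1415 0.0001 0.2183] w 0.058154433752532764 q [ 0.4514  0.2124 -0.4984  0.0001 -0.8601  1.3377]
top cup []
top cup_rim [([0.537, -0.355, -0.004], 0.24), ([0.761, -0.001, -0.002], 0.23), ([0.513, -0.126, 0.006], 0.21)]
```

View pics/s3.png

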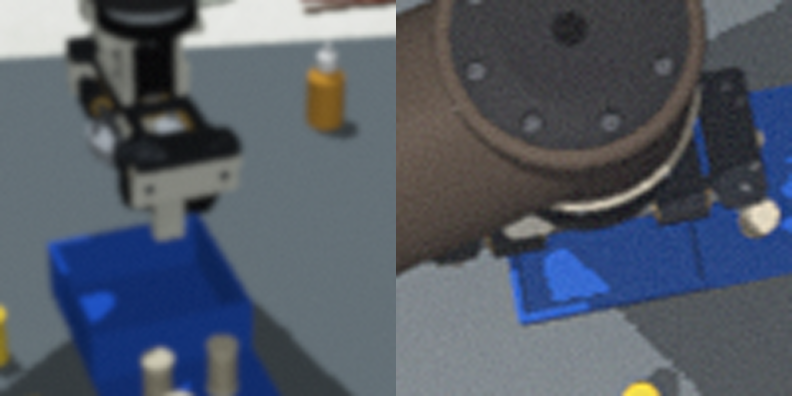

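The left (side) half shows the cup lying at about 74° between the finger and palm, around (170,195). It has slid up the pads, so I must lay it down and regrip nearer the mouth. First I'll loosen the grip over the bin so gravity swings it back upright.

Call:
{"api": "move_arm", "payload": {
  "increments": [
    {"jaw":0.2,"dx":0,"dy":0,"dz":0,"twist":0},
    {"jaw":0.2,"dx":0,"dy":0,"dz":0,"twist":0},
    {"jaw":0.2,"dx":0,"dy":0,"dz":-0.02,"twist":0},
    {"jaw":0.2,"dx":0,"dy":0,"dz":0,"twist":0}
  ],
  "force": 3
}}

```text
t: 18.9
eef_pos: [0.5149, 0.0361, 0.1946]
ee_rot: [3.141, -0.003, 0.219]
force: [0.2, 0.8, 1.0]
width: 0.0588
gripper_force: 3.0
```

```bash
python3 look.py side - cup cup_rim; python3 look.py top - boulder1
```

```text
t 18.9 p [0.5149 0.0361 0.1946] r [ 3.1413 -0.0033  0.219 ] w 0.05882101216360604 q [ 0.4514  0.1854 -0.4718  0.0013 -0.9104  1.3376]
side cup [([0.555, 0.045, 0.142], 0.52)]
side cup_rim [([0.501, 0.032, 0.177], 0.52), ([0.522, -0.029, -0.0], 0.5)]
t 19.05 p [0.5135 0.0359 0.1921] r [-3.1413 -0.0004  0.218 ] w 0.058347670557846225 q [ 0.4514  0.1875 -0.4754 -0.0003 -0.9074  1.3376]
top boulder1 []
```

Call:
{"api": "move_arm", "payload": {
  "increments": [
    {"jaw":0.2,"dx":0,"dy":0,"dz":-0.03,"twist":0},
    {"jaw":0.2,"dx":0,"dy":0,"dz":0,"twist":0},
    {"jaw":0.2,"dx":0,"dy":0,"dz":0.015,"twist":0},
    {"jaw":0.2,"dx":0,"dy":0,"dz":0.015,"twist":0},
    {"jaw":0.2,"dx":0,"dy":0,"dz":-0.03,"twist":0},
    {"jaw":0.2,"dx":0,"dy":0,"dz":0,"twist":0}
  ]
}}

```text
t: 19.65
eef_pos: [0.515, 0.036, 0.2247]
ee_rot: [3.141, -0.003, 0.219]
force: [1.9, -0.1, 1.5]
width: 0.0586
gripper_force: 3.0
```

```bash
python3 look.py side - cup cup_rim; python3 look.py top - boulder1 cup_rim
```

```text
t 19.65 p [0.515  0.036  0.2247] r [ 3.1407 -0.0029  0.2193] w 0.05859943912039383 q [ 0.4514  0.1533 -0.433   0.0019 -0.9819  1.3376]
side cup [([0.699, 0.32, 0.001], 0.68), ([0.543, 0.045, 0.157], 0.44)]
side cup_rim [([0.506, 0.034, 0.208], 0.49), ([0.703, 0.324, -0.002], 0.16)]
t 19.8 p [0.5137 0.0359 0.2222] r [-3.1413 -0.0008  0.2181] w 0.05855831614617658 q [ 0.4514  0.1549 -0.4367 -0.0002 -0.9783  1.3376]
top boulder1 []
top cup_rim [([0.502, 0.035, 0.204], 0.4)]
```

Call:
{"api": "move_arm", "payload": {
  "increments": [
    {"jaw":0.2,"dx":0,"dy":0,"dz":0.015,"twist":0},
    {"jaw":0.2,"dx":0,"dy":0,"dz":0.015,"twist":0},
    {"jaw":0.2,"dx":0,"dy":0,"dz":-0.03,"twist":0},
    {"jaw":0.2,"dx":0,"dy":0,"dz":0,"twist":0},
    {"jaw":0.2,"dx":0,"dy":0,"dz":0.02,"twist":0},
    {"jaw":0.2,"dx":0,"dy":0,"dz":0.03,"twist":0},
    {"jaw":0.2,"dx":0,"dy":0,"dz":0.03,"twist":0},
    {"jaw":0.2,"dx":0,"dy":0,"dz":0.02,"twist":0},
    {"jaw":0.2,"dx":0,"dy":0,"dz":0,"twist":0}
  ]
}}

```text
t: 20.7
eef_pos: [0.5113, 0.0349, 0.1183]
ee_rot: [3.141, 0.007, 0.217]
force: [-1.0, 0.1, -0.5]
width: 0.0583
gripper_force: 3.0
```

```bash
python3 look.py side - cup cup_rim; python3 look.py top - cup_rim
```

```text
t 20.7 p [0.5113 0.0349 0.1183] r [3.1407 0.0067 0.2174] w 0.05829114375992796 q [ 0.4514  0.2837 -0.5572 -0.001  -0.7366  1.3376]
side cup [([0.537, 0.045, 0.047], 0.55)]
side cup_rim [([0.506, 0.033, 0.101], 0.56)]
t 20.85 p [0.5144 0.036  0.1231] r [ 3.1413 -0.0011  0.2188] w 0.05859180141889764 q [ 0.4514  0.2779 -0.5514  0.0008 -0.7406  1.3376]
top cup_rim []
```

Call:
{"api": "move_arm", "payload": {
  "increments": [
    {"jaw":0.2,"dx":-0.015,"dy":0,"dz":0,"twist":0},
    {"jaw":0.2,"dx":0,"dy":0,"dz":0.01,"twist":0},
    {"jaw":0.2,"dx":0,"dy":0,"dz":0.007,"twist":0},
    {"jaw":0.2,"dx":0,"dy":0,"dz":0.005,"twist":0},
    {"jaw":0.2,"dx":0,"dy":0,"dz":0.004,"twist":0},
    {"jaw":0.2,"dx":0,"dy":0,"dz":0.003,"twist":0},
    {"jaw":0.2,"dx":0,"dy":0,"dz":0.002,"twist":0},
    {"jaw":0.2,"dx":0,"dy":0,"dz":0,"twist":0}
  ]
}}

```text
t: 21.62
eef_pos: [0.4996, 0.0328, 0.0913]
ee_rot: [3.142, -0.001, 0.219]
force: [1.0, -0.3, 0.7]
width: 0.0584
gripper_force: 3.0
```

```bash
python3 look.py side - cup cup_rim; python3 look.py top - cup_rim
```

```text
t 21.62 p [0.4996 0.0328 0.0913] r [ 3.1416 -0.001   0.2185] w 0.05840091274957493 q [ 0.4589  0.306  -0.6139  0.0005 -0.65    1.3301]
side cup [([0.53, 0.042, 0.026], 0.59)]
side cup_rim [([0.49, 0.029, 0.076], 0.42)]
t 21.77 p [0.4992 0.0327 0.0913] r [-3.1415 -0.0006  0.2182] w 0.05815178175857377 q [ 0.4589  0.3055 -0.6143  0.0001 -0.6504  1.33  ]
top cup_rim []
```

Call:
{"api": "move_arm", "payload": {
  "increments": [
    {"jaw":0.2,"dx":0,"dy":0,"dz":-0.006,"twist":0},
    {"jaw":0.2,"dx":-0.02,"dy":0,"dz":0,"twist":0},
    {"jaw":0.2,"dx":0,"dy":0,"dz":0.008,"twist":0},
    {"jaw":0.2,"dx":0.006,"dy":0,"dz":0,"twist":0},
    {"jaw":0.2,"dx":0.006,"dy":0,"dz":0,"twist":0},
    {"jaw":0.2,"dx":0.006,"dy":0,"dz":0,"twist":0},
    {"jaw":0.2,"dx":0.005,"dy":0,"dz":0,"twist":0},
    {"jaw":0.2,"dx":0,"dy":0,"dz":0,"twist":0}
  ]
}}

```text
t: 22.53
eef_pos: [0.5036, 0.0337, 0.0892]
ee_rot: [3.141, -0.001, 0.218]
force: [1.1, -0.3, -0.9]
width: 0.0586
gripper_force: 3.0
```

```bash
python3 look.py side - cup cup_rim; python3 look.py wrist - cup cup_rim
```

```text
t 22.53 p [0.5036 0.0337 0.0892] r [ 3.1415 -0.0008  0.2184] w 0.05855440199606903 q [ 0.4569  0.3147 -0.6069  0.0005 -0.6485  1.3319]
side cup [([0.525, 0.041, 0.025], 0.69)]
side cup_rim [([0.495, 0.032, 0.079], 0.65)]
t 22.68 p [0.5017 0.0331 0.0889] r [3.1415 0.0007 0.2179] w 0.05828854507745889 q [ 0.4572  0.3132 -0.61   -0.0002 -0.6483  1.3316]
wrist cup [([0.526, 0.036, 0.015], 0.73)]
wrist cup_rim [([0.495, 0.032, 0.073], 0.75), ([0.555, -0.068, 0.002], 0.66)]
```

Call:
{"api": "move_arm", "payload": {
  "increments": [
    {"jaw":0.45,"dx":0,"dy":0,"dz":0,"twist":0},
    {"jaw":0.5,"dx":0,"dy":0,"dz":0,"twist":0},
    {"jaw":0.5,"dx":0,"dy":0,"dz":0,"twist":0},
    {"jaw":0.5,"dx":0,"dy":0,"dz":0,"twist":0},
    {"jaw":0.5,"dx":0,"dy":0,"dz":0,"twist":0},
    {"jaw":0.5,"dx":0,"dy":0,"dz":0,"twist":0}
  ]
}}

```text
t: 23.33
eef_pos: [0.5018, 0.0332, 0.0892]
ee_rot: [3.142, -0.0, 0.218]
force: [-0.2, -0.0, 0.4]
width: 0.0662
gripper_force: 0.0
```

```bash
python3 look.py side - cup cup_rim; python3 look.py wrist w4 cup cup_rim boulder1
```

```text
t 23.33 p [0.5018 0.0332 0.0892] r [ 3.1416 -0.0001  0.2183] w 0.06617470102500524 q [ 0.4574  0.3126 -0.6101  0.0001 -0.648   1.3316]
side cup [([0.529, 0.041, 0.006], 0.64)]
side cup_rim []
t 23.48 p [0.5018 0.0332 0.0892] r [3.1416 0.     0.2182] w 0.06545186346900571 q [ 0.4574  0.3127 -0.6101  0.     -0.648   1.3316]
wrist cup [([0.525, 0.038, 0.002], 0.97)]
wrist cup_rim [([0.524, 0.038, 0.063], 0.92), ([0.557, -0.064, 0.005], 0.61)]
wrist boulder1 [([0.531, 0.04, 0.009], 0.89), ([0.517, 0.048, 0.018], 0.75), ([0.525, 0.032, 0.007], 0.71), ([0.518, 0.05, 0.03], 0.68), ([0.543, 0.036, 0.026], 0.68), ([0.515, 0.031, 0.009], 0.62)]
```

The networks now put the cup upright in the bin at (0.525,0.038), with all six boulders still in it. I'll regrip near the mouth with the fingertips, so it pivots freely on a long lever.

Call:
{"api": "move_arm", "payload": {
  "increments": [
    {"jaw":0.5,"dx":0,"dy":0,"dz":-0.015,"twist":0},
    {"jaw":0.5,"dx":0,"dy":0,"dz":-0.015,"twist":0},
    {"jaw":0.5,"dx":0.012,"dy":0,"dz":0,"twist":0},
    {"jaw":0.5,"dx":0.0118,"dy":0,"dz":0,"twist":0},
    {"jaw":0.5,"dx":0,"dy":0,"dz":0,"twist":0},
    {"jaw":0.2,"dx":0,"dy":0,"dz":0,"twist":0},
    {"jaw":0.2,"dx":0,"dy":0,"dz":0,"twist":0},
    {"jaw":0.2,"dx":0,"dy":0,"dz":0,"twist":0},
    {"jaw":0.2,"dx":0,"dy":0,"dz":0,"twist":0}
  ],
  "force": 10
}}

```text
t: 24.43
eef_pos: [0.5243, 0.0381, 0.1189]
ee_rot: [3.142, 0.001, 0.218]
force: [-0.0, -0.3, -1.8]
width: 0.0585
gripper_force: 10.0
```

```bash
python3 look.py wrist - cup_rim cup; python3 look.py side - cup cup_rim
```

```text
t 24.43 p [0.5243 0.0381 0.1189] r [3.1416 0.0009 0.218 ] w 0.05850841928841185 q [ 0.4459  0.299  -0.5318 -0.0002 -0.7409  1.3431]
wrist cup_rim [([0.523, 0.038, 0.066], 0.88)]
wrist cup [([0.527, 0.034, 0.003], 0.76)]
t 24.58 p [0.5247 0.0383 0.1191] r [3.1416 0.0004 0.2182] w 0.05846872605069557 q [ 0.4459  0.2991 -0.5312 -0.0001 -0.7409  1.3431]
side cup [([0.529, 0.041, 0.007], 0.52)]
side cup_rim [([0.526, 0.04, 0.073], 0.53)]
```

Call:
{"api": "move_arm", "payload": {
  "increments": [
    {"jaw":0.2,"dx":0,"dy":0,"dz":-0.015,"twist":0},
    {"jaw":0.2,"dx":0,"dy":0,"dz":-0.03,"twist":0},
    {"jaw":0.2,"dx":0,"dy":0,"dz":-0.03,"twist":0},
    {"jaw":0.2,"dx":0.015,"dy":0,"dz":0,"twist":0},
    {"jaw":0.2,"dx":0.03,"dy":0,"dz":0,"twist":0},
    {"jaw":0.2,"dx":0.03,"dy":0,"dz":0,"twist":0},
    {"jaw":0.2,"dx":0.018,"dy":0,"dz":0,"twist":0},
    {"jaw":0.2,"dx":0,"dy":0,"dz":0,"twist":0},
    {"jaw":0.2,"dx":0,"dy":0,"dz":0.02,"twist":0},
    {"jaw":0.2,"dx":0,"dy":0,"dz":0.02,"twist":0},
    {"jaw":0.2,"dx":0,"dy":0,"dz":0,"twist":0}
  ]
}}

```text
t: 25.65
eef_pos: [0.6132, 0.0578, 0.1501]
ee_rot: [3.142, 0.007, 0.217]
force: [-0.6, -0.2, -2.0]
width: 0.0583
gripper_force: 10.0
```

```bash
python3 look.py side - cup cup_rim
```

```text
t 25.65 p [0.6132 0.0578 0.1501] r [3.1416 0.0067 0.2171] w 0.05833265601251205 q [ 0.41    0.389  -0.2942 -0.0016 -0.8942  1.379 ]
side cup [([0.617, 0.06, 0.036], 0.57)]
side cup_rim [([0.616, 0.058, 0.101], 0.61)]
```

Call:
{"api": "move_arm", "payload": {
  "increments": [
    {"jaw":0.2,"dx":-0.007,"dy":0,"dz":0,"twist":0},
    {"jaw":0.2,"dx":-0.007,"dy":0,"dz":0,"twist":0},
    {"jaw":0.2,"dx":-0.0064,"dy":0,"dz":-0.0035,"twist":0},
    {"jaw":0.2,"dx":-0.0064,"dy":0,"dz":-0.0027,"twist":0},
    {"jaw":0.2,"dx":-0.0069,"dy":0,"dz":-0.0016,"twist":0},
    {"jaw":0.2,"dx":-0.0069,"dy":0,"dz":-0.0012,"twist":0},
    {"jaw":0.2,"dx":-0.007,"dy":0,"dz":0.0003,"twist":0},
    {"jaw":0.2,"dx":-0.007,"dy":0,"dz":0.0007,"twist":0},
    {"jaw":0.2,"dx":0,"dy":0,"dz":0,"twist":0}
  ]
}}

```text
t: 26.55
eef_pos: [0.5611, 0.0463, 0.1623]
ee_rot: [-3.141, 0.0, 0.218]
force: [0.3, -0.7, -0.0]
width: 0.0583
gripper_force: 10.0
```

```bash
python3 look.py side - cup cup_rim; python3 look.py top - cup_rim
```

```text
t 26.55 p [0.5611 0.0463 0.1623] r [-3.1414  0.0003  0.2181] w 0.05830571908622926 q [ 0.4298  0.2961 -0.406  -0.0003 -0.869   1.3593]
side cup [([0.599, 0.058, 0.066], 0.9), ([0.517, -0.124, 0.004], 0.24)]
side cup_rim [([0.56, 0.047, 0.112], 0.94)]
t 26.7 p [0.5621 0.0465 0.1619] r [3.1415 0.0011 0.2181] w 0.058142100883984534 q [ 0.4295  0.2985 -0.4039 -0.0002 -0.8696  1.3596]
top cup_rim [([0.541, -0.358, -0.005], 0.62)]
```

The long lever works: about 41° of tilt with almost no slip. I'll carry on round the circle to pour.

Call:
{"api": "move_arm", "payload": {
  "increments": [
    {"jaw":0.2,"dx":-0.0067,"dy":0,"dz":0.0019,"twist":0},
    {"jaw":0.2,"dx":-0.0067,"dy":0,"dz":0.0026,"twist":0},
    {"jaw":0.2,"dx":-0.0061,"dy":0,"dz":0.0036,"twist":0},
    {"jaw":0.2,"dx":-0.0056,"dy":0,"dz":0.0043,"twist":0},
    {"jaw":0.2,"dx":-0.005,"dy":0,"dz":0.005,"twist":0},
    {"jaw":0.2,"dx":-0.0043,"dy":0,"dz":0.0056,"twist":0},
    {"jaw":0.2,"dx":-0.0035,"dy":0,"dz":0.0062,"twist":0},
    {"jaw":0.2,"dx":-0.0027,"dy":0,"dz":0.0065,"twist":0},
    {"jaw":0.2,"dx":-0.0015,"dy":0,"dz":0.0045,"twist":0},
    {"jaw":0.2,"dx":-0.0008,"dy":0,"dz":0.0046,"twist":0},
    {"jaw":0.2,"dx":0,"dy":0,"dz":0,"twist":0}
  ]
}}

```text
t: 27.72
eef_pos: [0.5198, 0.0371, 0.116]
ee_rot: [3.141, 0.002, 0.218]
force: [-1.2, -1.0, -0.8]
width: 0.0585
gripper_force: 10.0
```

```bash
python3 look.py side - cup cup_rim boulder1; python3 look.py top - boulder1
```

```text
t 27.72 p [0.5198 0.0371 0.116 ] r [3.1413 0.0023 0.2179] w 0.05846576239989832 q [ 0.448   0.2973 -0.5436 -0.0004 -0.7322  1.341 ]
side cup [([0.574, 0.051, 0.086], 0.54)]
side cup_rim []
side boulder1 [([0.499, 0.028, 0.021], 0.55), ([0.475, 0.047, 0.02], 0.48), ([0.702, 0.324, -0.002], 0.4)]
t 27.92 p [0.5214 0.0377 0.1175] r [-3.1415 -0.0012  0.2184] w 0.05865023725543468 q [ 0.4479  0.296  -0.5411  0.0003 -0.7325  1.3411]
top boulder1 [([0.486, -0.007, 0.007], 0.6), ([0.482, 0.062, 0.004], 0.52), ([0.462, 0.021, 0.015], 0.4), ([0.468, 0.056, 0.008], 0.36)]
```

Call:
{"api": "move_arm", "payload": {
  "increments": [
    {"jaw":0.2,"dx":0,"dy":0,"dz":-0.01,"twist":0},
    {"jaw":0.2,"dx":0,"dy":0,"dz":-0.01,"twist":0},
    {"jaw":0.2,"dx":-0.012,"dy":0,"dz":0,"twist":0},
    {"jaw":0.2,"dx":0.012,"dy":0,"dz":0,"twist":0},
    {"jaw":0.2,"dx":-0.012,"dy":0,"dz":0,"twist":0},
    {"jaw":0.2,"dx":0.012,"dy":0,"dz":0,"twist":0},
    {"jaw":0.2,"dx":0,"dy":0,"dz":0,"twist":0},
    {"jaw":0.2,"dx":0,"dy":0,"dz":-0.03,"twist":0},
    {"jaw":0.2,"dx":0,"dy":0,"dz":-0.04,"twist":0},
    {"jaw":0.2,"dx":0,"dy":0,"dz":-0.04,"twist":0},
    {"jaw":0.2,"dx":0,"dy":0,"dz":0,"twist":0}
  ]
}}

```text
t: 28.93
eef_pos: [0.5242, 0.0381, 0.2564]
ee_rot: [-3.141, -0.013, 0.22]
force: [2.0, 0.5, -0.2]
width: 0.058
gripper_force: 10.0
```

```bash
python3 look.py side s4 cup cup_rim boulder1; python3 look.py top - boulder1;python3 look.py wrist w5 boulder1 cup
python3 - <<'E'
import cv2,numpy as np
a=cv2.resize(cv2.imread("pics/s4.png")[110:250,230:370],(400,400),interpolation=cv2.INTER_CUBIC)
b=cv2.resize(cv2.imread("pics/w5.png"),(400,250))
cv2.imwrite("pics/c5.png",np.hstack([a,np.vstack([b,np.zeros((150,400,3),np.uint8)])]))
E
```

```text
t 28.93 p [0.5242 0.0381 0.2564] r [-3.1415 -0.0132  0.2197] w 0.05798946328124007 q [ 0.448   0.1338 -0.3772  0.0033 -1.0468  1.3409]
side cup [([0.579, 0.052, 0.23], 0.68)]
side cup_rim [([0.521, 0.036, 0.206], 0.46)]
side boulder1 [([0.465, 0.035, 0.017], 0.54), ([0.458, 0.062, 0.007], 0.54), ([0.491, 0.024, 0.004], 0.52), ([0.476, 0.074, 0.015], 0.47), ([0.58, 0.052, 0.231], 0.4)]
t 29.13 p [0.5201 0.0373 0.2474] r [-3.1412  0.      0.218 ] w 0.05842482081707465 q [ 0.448   0.1418 -0.3884 -0.0005 -1.0405  1.341 ]
top boulder1 [([0.458, 0.013, 0.012], 0.59), ([0.477, 0.071, 0.016], 0.59), ([0.457, 0.058, 0.003], 0.43), ([0.482, -0.019, 0.02], 0.42), ([0.467, 0.038, 0.008], 0.41), ([0.488, 0.023, 0.004], 0.41)]
t 29.23 p [0.52   0.0372 0.2465] r [3.1414 0.0019 0.2181] w 0.05832062658610657 q [ 0.448   0.1433 -0.389  -0.0003 -1.0404  1.341 ]
wrist boulder1 []
wrist cup [([0.571, 0.048, 0.213], 0.97)]
```

View pics/c5.png

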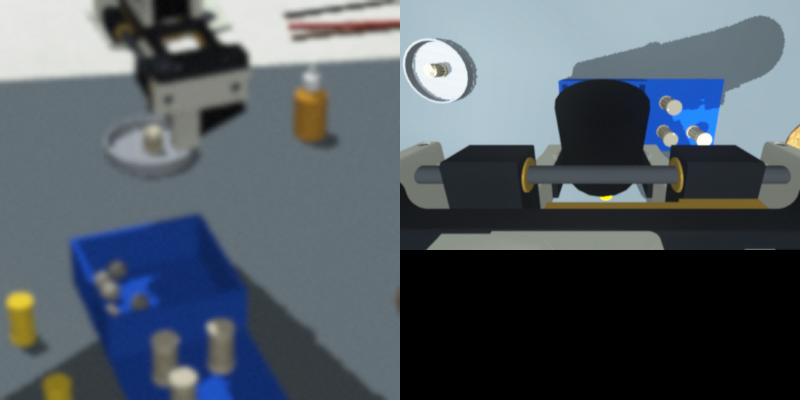

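The view shows boulders in the bin around (100–140, 265–310), the three whole columns standing, and the stub in the lid. The top camera reports six boulders at distinct places in the bin. Next I'll carry the tipped cup to the coaster and let it swing upright.

Call:
{"api": "move_arm", "payload": {
  "increments": [
    {"jaw":0.2,"dx":-0.003,"dy":0.016,"dz":0,"twist":0},
    {"jaw":0.2,"dx":-0.0057,"dy":0.0323,"dz":0,"twist":0},
    {"jaw":0.2,"dx":-0.0057,"dy":0.0323,"dz":0,"twist":0},
    {"jaw":0.2,"dx":-0.0057,"dy":0.0323,"dz":0,"twist":0},
    {"jaw":0.2,"dx":-0.0057,"dy":0.0323,"dz":0,"twist":0},
    {"jaw":0.2,"dx":-0.0057,"dy":0.0323,"dz":0,"twist":0},
    {"jaw":0.2,"dx":-0.0057,"dy":0.0323,"dz":0,"twist":0},
    {"jaw":0.2,"dx":-0.0057,"dy":0.0323,"dz":0,"twist":0},
    {"jaw":0.2,"dx":-0.0057,"dy":0.0323,"dz":0,"twist":0},
    {"jaw":0.2,"dx":-0.0057,"dy":0.0323,"dz":0,"twist":0},
    {"jaw":0.2,"dx":-0.0057,"dy":0.0323,"dz":0,"twist":0},
    {"jaw":0.2,"dx":-0.0057,"dy":0.0323,"dz":0,"twist":0}
  ]
}}

```text
t: 30.38
eef_pos: [0.5366, -0.341, 0.2465]
ee_rot: [-3.141, 0.001, 0.218]
force: [1.3, -0.3, -0.2]
width: 0.0583
gripper_force: 10.0
```

Call:
{"api": "move_arm", "payload": {
  "increments": [
    {"jaw":0.2,"dx":-0.003,"dy":0.0165,"dz":0,"twist":0},
    {"jaw":0.2,"dx":0,"dy":0,"dz":0.03,"twist":0},
    {"jaw":0.2,"dx":0,"dy":0,"dz":0.03,"twist":0},
    {"jaw":0.2,"dx":0,"dy":0,"dz":0,"twist":0}
  ]
}}

```text
t: 30.72
eef_pos: [0.5342, -0.3552, 0.1804]
ee_rot: [-3.135, 0.008, 0.216]
force: [-1.5, 0.6, -2.5]
width: 0.0585
gripper_force: 10.0
```

Call:
{"api": "move_arm", "payload": {
  "increments": [
    {"jaw":0.2,"dx":0,"dy":0,"dz":0,"twist":0},
    {"jaw":0.2,"dx":0,"dy":0,"dz":-0.025,"twist":0},
    {"jaw":0.2,"dx":0,"dy":0,"dz":0,"twist":0},
    {"jaw":0.2,"dx":0,"dy":0,"dz":0.012,"twist":0},
    {"jaw":0.2,"dx":0,"dy":0,"dz":0.013,"twist":0},
    {"jaw":0.2,"dx":0,"dy":0,"dz":-0.025,"twist":0},
    {"jaw":0.2,"dx":0,"dy":0,"dz":0,"twist":0}
  ],
  "force": 3
}}

```text
t: 31.3
eef_pos: [0.5393, -0.3568, 0.2169]
ee_rot: [3.138, -0.004, 0.22]
force: [1.0, -0.5, 2.3]
width: 0.0583
gripper_force: 3.0
```

```bash
python3 look.py side - cup cup_rim coaster; python3 look.py top top6 boulder1 cup
```

```text
t 31.3 p [ 0.5393 -0.3568  0.2169] r [ 3.1375 -0.0036  0.2199] w 0.05833806805274703 q [-0.2824  0.364  -0.16    0.0021 -1.0416  2.072 ]
side cup []
side cup_rim []
side coaster [([0.536, -0.359, 0.004], 0.91)]
t 31.5 p [ 0.5379 -0.3559  0.2133] r [ 3.1408 -0.0013  0.2186] w 0.058638748202669594 q [-0.2826  0.3665 -0.1645  0.0001 -1.0383  2.072 ]
top boulder1 [([0.512, -0.127, 0.005], 0.73), ([0.479, 0.072, 0.02], 0.59), ([0.48, -0.017, 0.015], 0.47), ([0.456, 0.013, 0.011], 0.43), ([0.488, 0.021, 0.003], 0.41), ([0.469, 0.038, 0.011], 0.39), ([0.457, 0.057, 0.006], 0.38)]
top cup []
```

```bash
python3 look.py wrist - cup cup_rim; python3 look.py side s6 cup cup_rim
python3 - <<'E'
import cv2
i=cv2.imread("pics/s6.png");print((i.shape))
E
```

```text
t 31.65 p [ 0.5375 -0.356   0.2123] r [-3.1415  0.0002  0.2184] w 0.05857326116442272 q [-0.2829  0.3676 -0.1652 -0.     -1.0382  2.072 ]
wrist cup [([0.592, -0.348, 0.175], 0.9)]
wrist cup_rim []
t 31.8 p [ 0.5375 -0.3561  0.2121] r [-3.1414  0.0004  0.2182] w 0.05867776394772012 q [-0.283   0.3679 -0.1652  0.     -1.0382  2.0721]
side cup []
side cup_rim []
(400, 640, 3)
```

The top camera again lists six boulders inside the bin. The empty cup stays at 112° even at the lightest grip, so gravity alone won't right it. I'll lay it on the coaster, then slide the fingertips along to its bottom end. From there the bin rim can lever the mouth up.

Call:
{"api": "move_arm", "payload": {
  "increments": [
    {"jaw":0.2,"dx":-0.022,"dy":0,"dz":0,"twist":0},
    {"jaw":0.2,"dx":0,"dy":0,"dz":0.03,"twist":0},
    {"jaw":0.2,"dx":0,"dy":0,"dz":0.03,"twist":0},
    {"jaw":0.2,"dx":0,"dy":0,"dz":0.03,"twist":0},
    {"jaw":0.2,"dx":0,"dy":0,"dz":0.015,"twist":0},
    {"jaw":0.2,"dx":0,"dy":0,"dz":0.009,"twist":0},
    {"jaw":0.2,"dx":0,"dy":0,"dz":0.003,"twist":0},
    {"jaw":0.2,"dx":0,"dy":0,"dz":0,"twist":0},
    {"jaw":0.2,"dx":0,"dy":0,"dz":0,"twist":0}
  ]
}}

```text
t: 32.7
eef_pos: [0.5168, -0.3612, 0.0964]
ee_rot: [3.141, -0.001, 0.218]
force: [-0.5, -0.4, -0.2]
width: 0.0585
gripper_force: 3.0
```

```bash
python3 look.py side - cup cup_rim;python3 look.py wrist - cup cup_rim
```

```text
t 32.7 p [ 0.5168 -0.3612  0.0964] r [ 3.1406 -0.0012  0.2185] w 0.05853581331505255 q [-0.3007  0.4679 -0.3147  0.0004 -0.7866  2.0897]
side cup [([0.57, -0.349, 0.068], 0.65), ([0.524, -0.033, 0.0], 0.43)]
side cup_rim []
t 32.85 p [ 0.5168 -0.3611  0.0967] r [ 3.1403 -0.0019  0.2184] w 0.058393659451932534 q [-0.3007  0.4672 -0.3151  0.0002 -0.7863  2.0897]
wrist cup [([0.569, -0.351, 0.06], 0.64)]
wrist cup_rim []
```

Call:
{"api": "move_arm", "payload": {
  "increments": [
    {"jaw":0.4,"dx":0,"dy":0,"dz":0,"twist":0},
    {"jaw":0.5,"dx":0,"dy":0,"dz":0,"twist":0},
    {"jaw":0.5,"dx":0,"dy":0,"dz":0,"twist":0},
    {"jaw":0.5,"dx":0,"dy":0,"dz":0,"twist":0},
    {"jaw":0.5,"dx":0,"dy":0,"dz":0,"twist":0}
  ]
}}

```text
t: 33.42
eef_pos: [0.5161, -0.3609, 0.0953]
ee_rot: [-3.142, 0.0, 0.218]
force: [0.1, -0.2, -0.1]
width: 0.0655
gripper_force: 0.0
```

```bash
python3 look.py side - cup cup_rim;python3 look.py wrist w7 cup cup_rim
```

```text
t 33.42 p [ 0.5161 -0.3609  0.0953] r [-3.1416  0.      0.2182] w 0.0655286024760551 q [-0.3007  0.4689 -0.3162  0.     -0.7858  2.0897]
side cup [([0.457, 0.061, 0.003], 0.51)]
side cup_rim []
t 33.57 p [ 0.516  -0.3609  0.0953] r [-3.1416  0.0001  0.2182] w 0.06568244889384464 q [-0.3007  0.469  -0.3161  0.     -0.7858  2.0897]
wrist cup [([0.576, -0.356, 0.032], 0.58)]
wrist cup_rim []
```

Call:
{"api": "move_arm", "payload": {
  "increments": [
    {"jaw":0.75,"dx":0,"dy":0,"dz":0,"twist":0},
    {"jaw":0.75,"dx":0,"dy":0,"dz":0,"twist":0},
    {"jaw":0.75,"dx":0.012,"dy":0.002,"dz":0,"twist":0},
    {"jaw":0.75,"dx":0.012,"dy":0.002,"dz":0,"twist":0},
    {"jaw":0.75,"dx":0.012,"dy":0,"dz":0,"twist":0},
    {"jaw":0.75,"dx":0.011,"dy":0,"dz":0,"twist":0},
    {"jaw":0.75,"dx":0,"dy":0,"dz":0,"twist":0}
  ]
}}

```text
t: 34.3
eef_pos: [0.5657, -0.3541, 0.0952]
ee_rot: [3.141, -0.001, 0.22]
force: [-0.1, -0.7, 1.5]
width: 0.077
gripper_force: 0.0
```

```bash
python3 look.py side - cup cup_rim;python3 look.py wrist - cup cup_rim; python3 look.py top - cup cup_rim
```

```text
t 34.3 p [ 0.5657 -0.3541  0.0952] r [ 3.1408 -0.0008  0.2198] w 0.07696124136310685 q [-0.2676  0.5176 -0.2265  0.0004 -0.8255  2.0579]
side cup [([0.579, -0.356, 0.04], 0.92), ([0.492, 0.024, -0.0], 0.64)]
side cup_rim [([0.514, -0.369, 0.038], 0.62)]
t 34.45 p [ 0.5629 -0.3542  0.0949] r [-3.1411  0.0006  0.2186] w 0.07647784495759188 q [-0.2692  0.5157 -0.2306 -0.0002 -0.8252  2.0588]
wrist cup [([0.581, -0.358, 0.03], 0.73)]
wrist cup_rim []
t 34.6 p [ 0.5624 -0.3546  0.0953] r [-3.1414  0.0003  0.218 ] w 0.07668770686689884 q [-0.2699  0.5148 -0.2311 -0.0001 -0.8252  2.0588]
top cup []
top cup_rim []
```

Call:
{"api": "move_arm", "payload": {
  "increments": [
    {"jaw":0.75,"dx":0.004,"dy":0.004,"dz":0,"twist":0},
    {"jaw":0.2,"dx":0,"dy":0,"dz":0,"twist":0},
    {"jaw":0.2,"dx":0,"dy":0,"dz":0,"twist":0},
    {"jaw":0.2,"dx":0,"dy":0,"dz":0,"twist":0},
    {"jaw":0.2,"dx":0,"dy":0,"dz":0,"twist":0},
    {"jaw":0.2,"dx":0,"dy":0,"dz":0,"twist":0},
    {"jaw":0.2,"dx":0,"dy":0,"dz":-0.01,"twist":0},
    {"jaw":0.2,"dx":0,"dy":0,"dz":-0.03,"twist":0},
    {"jaw":0.2,"dx":0,"dy":0,"dz":-0.03,"twist":0},
    {"jaw":0.2,"dx":0,"dy":0,"dz":-0.03,"twist":0},
    {"jaw":0.2,"dx":0,"dy":0,"dz":0,"twist":0}
  ],
  "force": 10
}}

```text
t: 35.67
eef_pos: [0.5703, -0.359, 0.2034]
ee_rot: [3.135, -0.008, 0.22]
force: [0.8, 0.1, 1.0]
width: 0.0607
gripper_force: 10.0
```

```bash
python3 look.py side - cup cup_rim;python3 look.py wrist - cup cup_rim
```

```text
t 35.67 p [ 0.5703 -0.359   0.2034] r [ 3.1348 -0.0081  0.2195] w 0.06071045122084611 q [-0.2723  0.4143 -0.115   0.0025 -1.0311  2.0613]
side cup [([0.578, -0.354, 0.148], 0.64)]
side cup_rim [([0.518, -0.368, 0.145], 0.58)]
t 35.82 p [ 0.5675 -0.3575  0.1962] r [ 3.1413 -0.0012  0.218 ] w 0.06029899518560145 q [-0.2723  0.4201 -0.1225 -0.0004 -1.027   2.0613]
wrist cup [([0.579, -0.359, 0.134], 0.88)]
wrist cup_rim []
```

Call:
{"api": "move_arm", "payload": {
  "increments": [
    {"jaw":0.2,"dx":0.0105,"dy":-0.0305,"dz":0,"twist":0},
    {"jaw":0.2,"dx":0.0105,"dy":-0.0305,"dz":0,"twist":0},
    {"jaw":0.2,"dx":0.0105,"dy":-0.0305,"dz":0,"twist":0},
    {"jaw":0.2,"dx":0.0105,"dy":-0.0305,"dz":0,"twist":0},
    {"jaw":0.2,"dx":0.0105,"dy":-0.0305,"dz":0,"twist":0},
    {"jaw":0.2,"dx":0.0105,"dy":-0.0305,"dz":0,"twist":0},
    {"jaw":0.2,"dx":0.0105,"dy":-0.0305,"dz":0,"twist":0},
    {"jaw":0.2,"dx":0.0105,"dy":-0.0305,"dz":0,"twist":0},
    {"jaw":0.2,"dx":0.0105,"dy":-0.0305,"dz":0,"twist":0},
    {"jaw":0.2,"dx":0.0105,"dy":-0.0305,"dz":0,"twist":0},
    {"jaw":0.2,"dx":0.0105,"dy":-0.0305,"dz":0,"twist":0},
    {"jaw":0.2,"dx":0.0105,"dy":-0.0305,"dz":0,"twist":0}
  ]
}}

```text
t: 36.97
eef_pos: [0.6109, 0.0285, 0.1944]
ee_rot: [3.141, 0.002, 0.218]
force: [0.3, -0.4, 0.5]
width: 0.0605
gripper_force: 10.0
```

Call:
{"api": "move_arm", "payload": {
  "increments": [
    {"jaw":0.2,"dx":0.0105,"dy":-0.0305,"dz":0,"twist":0},
    {"jaw":0.2,"dx":0,"dy":0,"dz":0,"twist":0},
    {"jaw":0.2,"dx":0,"dy":0,"dz":0,"twist":0}
  ]
}}

```text
t: 37.22
eef_pos: [0.6147, 0.0607, 0.1942]
ee_rot: [3.141, 0.002, 0.221]
force: [-0.3, -0.4, -0.7]
width: 0.0602
gripper_force: 10.0
```

```bash
python3 look.py side - cup cup_rim
```

```text
t 37.22 p [0.6147 0.0607 0.1942] r [3.1413 0.002  0.221 ] w 0.06024308249868131 q [ 0.4141  0.3441 -0.2473 -0.0001 -0.9813  1.3777]
side cup [([0.626, 0.066, 0.134], 0.65)]
side cup_rim [([0.563, 0.051, 0.137], 0.93)]
```

Call:
{"api": "move_arm", "payload": {
  "increments": [
    {"jaw":0.2,"dx":-0.005,"dy":0.002,"dz":0.025,"twist":0},
    {"jaw":0.2,"dx":0,"dy":0,"dz":0.023,"twist":0},
    {"jaw":0.2,"dx":0,"dy":0,"dz":0.005,"twist":0},
    {"jaw":0.2,"dx":0.003,"dy":0,"dz":0.0055,"twist":0},
    {"jaw":0.2,"dx":0.0034,"dy":0,"dz":0.0059,"twist":0},
    {"jaw":0.2,"dx":0.0019,"dy":0,"dz":0.0062,"twist":0},
    {"jaw":0.2,"dx":0.0013,"dy":0,"dz":0.0064,"twist":0},
    {"jaw":0.2,"dx":0,"dy":0,"dz":0.0065,"twist":0},
    {"jaw":0.2,"dx":0,"dy":0,"dz":0.0066,"twist":0},
    {"jaw":0.2,"dx":-0.001,"dy":0,"dz":0.0043,"twist":0},
    {"jaw":0.2,"dx":-0.001,"dy":0,"dz":0.0042,"twist":0},
    {"jaw":0.2,"dx":0,"dy":0,"dz":0,"twist":0}
  ]
}}

```text
t: 38.37
eef_pos: [0.6175, 0.0577, 0.0958]
ee_rot: [-3.142, 0.001, 0.218]
force: [1.1, -0.2, -0.2]
width: 0.0605
gripper_force: 10.0
```

```bash
python3 look.py side - cup cup_rim; python3 look.py wrist - cup cup_rim
```

```text
t 38.37 p [0.6175 0.0577 0.0958] r [-3.1416  0.001   0.2182] w 0.060514245934864964 q [ 0.4074  0.4563 -0.3375 -0.0003 -0.778   1.3818]
side cup [([0.624, 0.059, 0.027], 0.81)]
side cup_rim [([0.587, 0.052, 0.083], 0.58), ([0.528, 0.308, -0.0], 0.2)]
t 38.52 p [0.6176 0.0575 0.0967] r [3.1415 0.0008 0.2183] w 0.060388183357001655 q [ 0.4073  0.4552 -0.3367 -0.0001 -0.7797  1.3819]
wrist cup [([0.624, 0.058, 0.025], 0.79)]
wrist cup_rim []
```

The cup is back to about 34° from upright, held near its base. I'll lift it and go to the coaster, where pressing down will square it up.

Call:
{"api": "move_arm", "payload": {
  "increments": [
    {"jaw":0.2,"dx":0.01,"dy":0,"dz":0,"twist":0},
    {"jaw":0.2,"dx":0,"dy":0,"dz":-0.03,"twist":0},
    {"jaw":0.2,"dx":0,"dy":0,"dz":-0.04,"twist":0},
    {"jaw":0.2,"dx":0,"dy":0,"dz":-0.03,"twist":0},
    {"jaw":0.2,"dx":-0.0148,"dy":0.0323,"dz":0,"twist":0},
    {"jaw":0.2,"dx":-0.0148,"dy":0.0323,"dz":0,"twist":0},
    {"jaw":0.2,"dx":-0.0148,"dy":0.0323,"dz":0,"twist":0},
    {"jaw":0.2,"dx":-0.0148,"dy":0.0323,"dz":0,"twist":0},
    {"jaw":0.2,"dx":-0.0148,"dy":0.0323,"dz":0,"twist":0},
    {"jaw":0.2,"dx":-0.0148,"dy":0.0323,"dz":0,"twist":0},
    {"jaw":0.2,"dx":-0.0148,"dy":0.0323,"dz":0,"twist":0},
    {"jaw":0.2,"dx":-0.0148,"dy":0.0323,"dz":0,"twist":0}
  ]
}}

```text
t: 39.67
eef_pos: [0.5678, -0.2198, 0.197]
ee_rot: [-3.142, 0.0, 0.218]
force: [1.0, 0.3, -0.4]
width: 0.0607
gripper_force: 10.0
```

Call:
{"api": "move_arm", "payload": {
  "increments": [
    {"jaw":0.2,"dx":-0.0148,"dy":0.0323,"dz":0,"twist":0},
    {"jaw":0.2,"dx":-0.0148,"dy":0.0323,"dz":0,"twist":0},
    {"jaw":0.2,"dx":-0.0148,"dy":0.0323,"dz":0,"twist":0},
    {"jaw":0.2,"dx":-0.0148,"dy":0.0323,"dz":0,"twist":0},
    {"jaw":0.2,"dx":0,"dy":0,"dz":0.03,"twist":0},
    {"jaw":0.2,"dx":0,"dy":0,"dz":0.03,"twist":0},
    {"jaw":0.2,"dx":0,"dy":0,"dz":0.02,"twist":0},
    {"jaw":0.2,"dx":0,"dy":0,"dz":0,"twist":0},
    {"jaw":0.2,"dx":0,"dy":0,"dz":0,"twist":0}
  ]
}}

```text
t: 40.42
eef_pos: [0.538, -0.3573, 0.116]
ee_rot: [-3.141, 0.003, 0.218]
force: [-0.3, -0.3, 0.0]
width: 0.0606
gripper_force: 10.0
```

```bash
python3 look.py side - cup cup_rim coaster; python3 look.py wrist - cup cup_rim
```

```text
t 40.42 p [ 0.538  -0.3573  0.116 ] r [-3.1405  0.0025  0.2182] w 0.06062786283073157 q [-0.2846  0.4667 -0.2591  0.0003 -0.8478  2.0733]
side cup [([0.546, -0.354, 0.045], 0.68)]
side cup_rim [([0.712, -0.331, 0.003], 0.63), ([0.507, -0.362, 0.1], 0.58)]
side coaster [([0.534, -0.358, 0.001], 0.89), ([0.51, -0.077, 0.009], 0.22)]
t 40.62 p [ 0.5395 -0.3573  0.1187] r [ 3.1399 -0.0024  0.2189] w 0.060586648761602954 q [-0.2838  0.463  -0.2578  0.0004 -0.847   2.0732]
wrist cup [([0.544, -0.357, 0.045], 0.58)]
wrist cup_rim []
```

Call:
{"api": "move_arm", "payload": {
  "increments": [
    {"jaw":0.2,"dx":0,"dy":0,"dz":0.012,"twist":0},
    {"jaw":0.2,"dx":0,"dy":0,"dz":0.01,"twist":0},
    {"jaw":0.2,"dx":0,"dy":0,"dz":0.004,"twist":0},
    {"jaw":0.2,"dx":0,"dy":0,"dz":0.004,"twist":0},
    {"jaw":0.2,"dx":0,"dy":0,"dz":0.003,"twist":0},
    {"jaw":0.2,"dx":0,"dy":0,"dz":0.003,"twist":0},
    {"jaw":0.2,"dx":0,"dy":0,"dz":0.002,"twist":0},
    {"jaw":0.2,"dx":0,"dy":0,"dz":0,"twist":0}
  ],
  "force": 5
}}

```text
t: 41.43
eef_pos: [0.5381, -0.357, 0.0783]
ee_rot: [-3.141, 0.0, 0.218]
force: [-0.4, -0.5, 0.3]
width: 0.0602
gripper_force: 5.0
```

```bash
python3 look.py side - cup cup_rim; python3 look.py wrist - cup cup_rim
```

```text
t 41.43 p [ 0.5381 -0.357   0.0783] r [-3.1414  0.0005  0.2182] w 0.060165013516612686 q [-0.2842  0.5108 -0.29    0.0001 -0.7705  2.0732]
side cup [([0.538, -0.354, 0.012], 0.81)]
side cup_rim [([0.531, -0.358, 0.073], 0.56), ([0.527, 0.308, 0.002], 0.22)]
t 41.58 p [ 0.5378 -0.357   0.0786] r [-3.1411  0.0007  0.218 ] w 0.05974149721851747 q [-0.2844  0.5103 -0.2902 -0.0001 -0.7712  2.0732]
wrist cup [([0.538, -0.359, 0.006], 0.62)]
wrist cup_rim [([0.526, -0.36, 0.063], 0.89), ([0.537, -0.36, 0.008], 0.29)]
```

Call:
{"api": "move_arm", "payload": {
  "increments": [
    {"jaw":0.2,"dx":0,"dy":0,"dz":0.0015,"twist":0},
    {"jaw":0.2,"dx":0,"dy":0,"dz":0.0015,"twist":0},
    {"jaw":0.2,"dx":0,"dy":0,"dz":0,"twist":0},
    {"jaw":0.5,"dx":0,"dy":0,"dz":0,"twist":0},
    {"jaw":0.9,"dx":0,"dy":0,"dz":0,"twist":0},
    {"jaw":0.9,"dx":0,"dy":0,"dz":0,"twist":0},
    {"jaw":0.9,"dx":0,"dy":0,"dz":0,"twist":0},
    {"jaw":0.9,"dx":0,"dy":0,"dz":0,"twist":0},
    {"jaw":0.9,"dx":0,"dy":0,"dz":0,"twist":0}
  ]
}}

```text
t: 42.48
eef_pos: [0.5381, -0.3571, 0.0757]
ee_rot: [-3.141, 0.0, 0.218]
force: [-0.7, 0.3, -0.4]
width: 0.0828
gripper_force: 0.0
```

Call:
{"api": "move_arm", "payload": {
  "increments": [
    {"jaw":0.9,"dx":0,"dy":0,"dz":-0.01,"twist":0},
    {"jaw":0.9,"dx":0,"dy":0,"dz":-0.02,"twist":0},
    {"jaw":0.9,"dx":0,"dy":0,"dz":-0.03,"twist":0},
    {"jaw":0.9,"dx":0,"dy":0,"dz":-0.04,"twist":0},
    {"jaw":0.9,"dx":0,"dy":0,"dz":-0.04,"twist":0},
    {"jaw":0.9,"dx":-0.02,"dy":-0.02,"dz":0,"twist":0},
    {"jaw":0.9,"dx":-0.03,"dy":-0.01,"dz":0,"twist":0},
    {"jaw":0.9,"dx":0,"dy":0,"dz":0,"twist":0}
  ]
}}

```text
t: 43.15
eef_pos: [0.4787, -0.3373, 0.2174]
ee_rot: [-3.141, -0.001, 0.217]
force: [-0.7, 0.3, -0.8]
width: 0.0829
gripper_force: 0.0
```

```bash
python3 look.py side s9 cup cup_rim stub; python3 look.py top t9 cup cup_rim boulder1 column_a bottle_teal bottle_ochre jar
python3 - <<'E'
import cv2,numpy as np
a=cv2.resize(cv2.imread("pics/s9.png")[120:380,210:440],(398,450),interpolation=cv2.INTER_CUBIC)
b=cv2.resize(cv2.imread("pics/t9.png")[190:280,260:390],(398,276),interpolation=cv2.INTER_CUBIC)
cv2.imwrite("pics/final.png",np.hstack([a,np.vstack([b,np.zeros((174,398,3),np.uint8)])]))
E
```

```text
t 43.15 p [ 0.4787 -0.3373  0.2174] r [-3.1406 -0.0006  0.2173] w 0.08293586491666564 q [-0.2809  0.2726 -0.292  -0.0014 -1.0061  2.0697]
side cup [([0.541, -0.355, 0.007], 0.84), ([0.516, -0.124, 0.006], 0.73)]
side cup_rim [([0.713, -0.33, 0.001], 0.62), ([0.534, -0.356, 0.069], 0.6), ([0.537, -0.358, 0.006], 0.32)]
side stub []
t 43.35 p [ 0.4834 -0.3388  0.2165] r [ 3.1408 -0.0009  0.2183] w 0.0833571861641922 q [-0.2803  0.2799 -0.2847  0.0003 -1.005   2.0692]
top cup []
top cup_rim []
top boulder1 [([0.458, 0.016, 0.009], 0.6), ([0.478, 0.075, 0.019], 0.49), ([0.49, 0.022, 0.003], 0.47), ([0.477, -0.019, 0.021], 0.39), ([0.465, 0.04, 0.008], 0.37)]
top column_a [([0.51, 0.035, 0.003], 0.7), ([0.505, -0.08, 0.008], 0.66), ([0.383, -0.001, -0.002], 0.64), ([0.514, -0.128, 0.01], 0.6), ([0.412, -0.115, -0.002], 0.52), ([0.554, -0.07, -0.001], 0.51)]
top bottle_teal []
top bottle_ochre [([0.468, 0.039, 0.012], 0.7), ([0.702, 0.327, 0.001], 0.67)]
top jar [([0.761, -0.003, 0.001], 0.72)]
```

View pics/final.png

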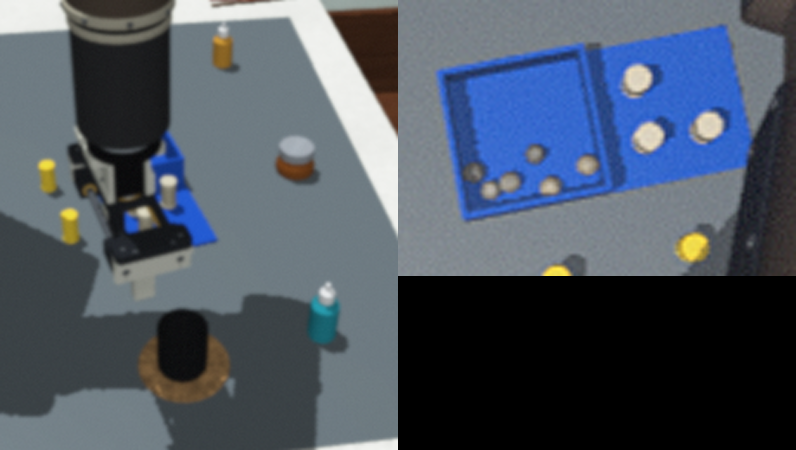

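The final view shows all six boulders in the bin at (474,172), (490,190), (510,183), (535,153), (550,186) and (588,164). The three whole columns stand on the deck, and the cup is upright on its coaster at (183,345). The bottles and jar are in place, and the arm is clear.

```bash
python3 -c "
from station import arm
print(arm.job_done())"
```

```text
the job is handed in; nothing more can be done
None
```

The job is handed in: the stub is in the lid, all six boulders are in the bin, the empty cup stands upright on its coaster, and the columns, bottles and jar are where they were. The first pour attempt slipped in the grip, so mid-job I stood the cup in the bin to regrip it; the robot clock read about 43 s.

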